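Seat the inspection nest on its kinematic base and clip the injector holder into it

TASK

Take the aluminium nest plate off its sloping stand and set it on the blue base's slide so that its three ball feet settle fully home in the cone, the groove and on the flat, and let go of it; then press the gold injector holder down into the plate's two spring clips until both snap over it, with its thin shank end towards the red stop. The polished seats mark easily, so set down gently and never push down with more than about 45 N; leave the sleeves, dish and caliper where they stand.

Things in the scene. Friction and masses are not known exactly. Their poses are not given: they have to be found in the camera images.
- nest_plate: loose aluminium nest plate 140 (x) x 180 (y) x 10 mm, about 0.6 kg; origin: middle of its underside, z out of its top. Starts on the stand, leaning back 30 deg, its x pointing up the slope. Steel ball feet r 7 mm, centres 8 mm under it at x,y (-50,68), (-50,-68), (55,0) mm. On top a dark rail along y, 14 mm thick (x), 150 long, top 50 mm above the underside.
- rail_grip (a point): middle of the rail, 36 mm above the plate's underside, on the plate's line x = -18 mm; the rail is free to grasp here across its 14 mm (fingers close along the plate's x) between the two clips, 26 mm to either side. Fingertips touch the plate top 26 mm below this point. Axes as nest_plate.
- clip_floor (a point): point on the rail line midway between the two clips, at the height of their floors (52 mm above the plate's underside); the holder's origin comes here. Clips: steel, 12 mm wide, at 32 mm to either side along the plate's y; mouths open upward, sprung arms 16 mm apart at the lips (18 mm above the floor), flared to 26 mm at 26 mm. Axes as nest_plate.
- red_stop (a point): top of the red end stop, 22 x 5 x 26 mm, on the +y end of the rail, 71.5 mm from its middle and 70 mm above the plate's underside.
- seat_base: blue foot 214 (x) x 206 (y) x 12 mm, fixed to the bench, thumbscrew on its +x end; origin: middle of its underside. On it a dark slide top 156 x 180 x 12 mm carries the seats; it may stand anywhere up to 14 mm either way along the foot's x from the middle. This setting is not reported: see it or feel for it. Friction holds it (60 N). The plate is held on the seats by its weight alone.
- base_home (a point): where the nest plate's origin comes when home if the slide stands at its middle: 49 mm above the foot's underside, the plate's x and y along the foot's. With the slide off the middle, home is the same but shifted along x. Steel seats under it, where the feet come: conical cup at x,y (-50,68), vee groove along y at (-50,-68), round flat 40 mm across at (55,0) mm.
- storage_stand: grey sloping stand 155 x 190 mm, 105 mm high, fixed to the bench; origin: middle of its underside. Two bars 30 deg steep carry the plate's side edges, lips at their low front end stand no higher than the plate's top; feet hang free between the bars. Lift the plate out square to the slope.
- injector_holder: gold injector holder lying on the bench, 122 mm long (y), 21 mm thick, eight-sided (flats all round), 0.11 kg; origin: middle of its underside, z up. Pressing it into both clips at once: from 16 mm above the floors the force grows to 13 to 20 N, falls to a few N at 7 mm while the lips rub down its sides, and only in the last 3 mm do they snap over it; then it stands on the floors.
- shank_end (a point): the thin shank end of the injector holder, on its axis at +61 mm y, 10.5 mm above its underside. This end belongs on the red stop's side.
- sleeve_a: black sleeve 21 mm across, 76 mm high, standing on end; origin: middle of its foot. To be left alone.
- sleeve_b: black sleeve 21 mm across, 76 mm high, standing on end; origin: middle of its foot. To be left alone.
- caliper_tool: digital caliper 223 mm long lying flat; origin: middle of its underside. To be left alone.
- dish: small blue dish of pins 50 x 70 x 32 mm; origin: middle of its underside. To be left alone.
- rim_level (a point): middle of the foot, 40 mm up: level of the rims of cup and groove (in blocks 52 mm along x, 38 along y); mouths 15 mm wide, walls 60 deg steep. A foot at home sinks 6 mm below; the flat is 6 mm lower. A foot off by e mm along x meets a wall and stands 1.7 e too high, or 4 to 6 mm on the rim. The wall pushes it sideways towards the seat's middle; let go within about 2 mm it slides home.

How it is judged:
By the outcome, as a careful person would: the job done as asked, in the order asked, and still so for the second after the job is handed in, with the robot touching nothing.
It also fails if it takes over 64 s, if anything falls off the work surface, if the arm or the gripper's body presses on something with over 40 N, if the wrist force passes 120 N, or if a joint passes its speed limit or range.

ROBOT

A 6-joint arm with a two-finger parallel gripper is mounted at the origin on a cart in front of the work surface, level with it; the furniture and walls round the work are solid. World frame = base frame: x ahead of the robot, y to its left, z up, the work surface at z = 0. Lengths are in mm, angles in rad, forces in N, time in s.
With the tool pointing down it reaches from about 375 to 975 mm from the base axis. Payload 3.8 kg.
Tool frame: the origin (TCP) lies on the front face of the gripper's body, between the roots of the fingers; the fingertips stand 64 mm ahead of it and the grasp point (between the pads) lies 45 mm ahead of it; z points along the fingers, y is the line along which they close (so a half turn about z gives the same grasp; the last joint's range is limited). The gripper opens to 88 mm and grips with 3 to 60 N. Pads are 18 mm wide; open, the fingers measure 123 mm over their backs; the gripper's body (75 mm by 187 mm) begins 45 mm behind the grasp point.
Start: joints at [1.271, 0.264, 1.604, -0, 1.274, -0.037], TCP at [175.353, 651.821, 302.706] pointing down, gripper open.
Joint ranges: [-2.63, 2.63], [-0.94, 2.18], [0.31, 2.57], [-1.31, 4.45], [0, 2.66], [-2.55, 2.55]. Speed limits (rad/s): [2.57, 2.57, 3.14, 3.14, 3.14, 3.14].

INTERFACE

Orientations are given as [roll, pitch, yaw] about the fixed x, y, z axes, in that order (R = Rz(yaw) Ry(pitch) Rx(roll)).
In Python, from bench import state, read_camera, camera_params, job_done gives the robot as it stands.
- The arm moves only by the tool play_rows, never from a script. Its argument "moves" is a list of rows, each an object of numbers: "jaw": the closure, from -1 (fully open) to 1 (shut); "x", "y", "z": the shift along the world's x, y, z normalised to -1 to 1, where 1 is 3 cm; "spin": the turn about the world's z normalised to -1 to 1, where 1 is 180 degrees. In form: [{"jaw": .., "x": .., "y": .., "z": .., "spin": ..}, ...]. A call has 1 to 5 rows; each row shifts and turns the commanded pose from where the row before left it; what a row does not reach is not made up. A row lasts 1/10 s, in which the tool goes at most 50 mm and 8.59 degrees, less where a joint would pass 70% of its speed; a pose out of reach is approached as far as the arm can. A call with a number of a shift or a turn outside -1 to 1 is refused whole. A call with a gripper value outside its range is refused whole. The fingers move at their own pace and stop on an object; "force" is the grip in N (left out, the last holds). Time passes only in rows, so rows that do not move let the fingers close. It gives the time, the measured TCP pose, the force, the opening and the grip force at its end, in the units of the state.
- state(): the state, without advancing time (a new reading comes with each control period).
- read_camera(name): name is "scene" or "top" or "wrist"; returns the picture (384x512x3 uint8, red, green, blue); there is no depth.
- camera_params(name): a dict with "fx", "fy", "cx", "cy" (pixels), "extrinsics" (4x4, takes a point from world to camera coordinates). Camera axes: x right, y down, z forward; pixel columns grow to the right and rows downward; lengths in mm; the calibration is good to about 2 mm. A picture is of the moment at which its call begins: read the wrist's pose just before it. camera_params takes no time and is no camera call; for the wrist camera it gives the pose at the moment of the call.
- job_done(): hands the job in; it is judged then, once.
The state is a dict: "time_s": time; "joint_positions": joint angles; "qvel": joint speeds; "joint_torque": joint torques, N m; "tcp_pos": TCP position; "tool_rot": TCP orientation; "contact_force": force on the tool from outside, world axes, zero at the start; "ft_torque": the same for the moment, N m; "gripper_width": opening from 0.0 (shut) to 1.0 (fully open); "grip_force": force on a finger pad.
Only numpy, scipy, OpenCV 4.12 (cv2) and the standard library are available. Lean on these libraries where they do the work, as an engineer would, in place of code of your own. Each camera call takes 0.05 s, during which the arm holds its last target. There are 200 camera calls.

## Working session

There is one attempt and no reset: what is moved stays moved. The work goes in short steps, Python scripts to look and compute and a tool call to move; the robot and the scene stay as the last step left them, time stands still between calls to the robot, and variables do not carry over. Pictures are saved under pics/ and viewed, at most 10 in all, crops included, and the job is handed in when it is done.

Besides the shell and the picture viewer there is one more tool, called after ">>>" in YAML: its name, and indented under it one key for each argument. play_rows: Moves the arm, as the interface text tells. Scaled input: -1 to 1 covers 3 cm each way for a shift and 180 degrees each way for a turn. Its arguments: {"type":"object","properties":{"moves":{"type":"array"},"force":{"type":"number"}},"required":["moves"]}

```bash
ls; mkdir -p pics
python3 - <<'E'
from bench import *
import cv2,numpy as np
print(state())
for n in ("scene","top","wrist"):
    p=camera_params(n); print(n,p["fx"],p["cx"],p["cy"],np.round(p["extrinsics"],3).tolist())
    im=read_camera(n); np.save(f"pics/{n}0.npy",im)
    cv2.imwrite(f"pics/{n}0.png",cv2.resize(im[:,:,::-1],(800,600),interpolation=cv2.INTER_CUBIC))
E
```

```text
pics
{'time_s': 0.0, 'joint_positions': array([ 1.27109937e+00,  2.64722514e-01,  1.60537390e+00, -1.61263386e-05,
        1.27368042e+00, -3.69251885e-02]), 'qvel': array([-0.00234593,  0.00219785,  0.00178143,  0.00166093, -0.00027577,
        0.00211922]), 'joint_torque': array([-1.91120009e-03, -5.02100444e+01, -3.56870949e+01,  7.25607597e-02,
        2.93192721e-02, -1.77117745e-04]), 'tcp_pos': array([175.19138641, 651.28102819, 301.40854114]), 'tool_rot': array([-3.13940939e+00, -6.52341535e-05,  2.87882555e+00]), 'contact_force': array([ 1.24438417, -0.29850534,  0.70773934]), 'ft_torque': array([-0.02069324, -0.03523819, -0.02029683]), 'grip_force': 0.0, 'gripper_width': 0.995290731044197}
scene 398.7098371041386 260.92832272015823 192.87142695673273 [[0.707, -0.707, 0.001, -372.396], [-0.411, -0.413, -0.812, 353.191], [0.575, 0.574, -0.583, 604.818], [0.0, 0.0, 0.0, 1.0]]
top 347.11098639005763 258.30240448708446 192.90488461385812 [[0.002, -1.0, -0.008, 67.006], [-0.992, -0.001, -0.126, 584.061], [0.126, 0.008, -0.992, 1028.026], [0.0, 0.0, 0.0, 1.0]]
wrist 311.1439945374159 258.53281267155444 191.87511851015532 [[0.26, 0.966, -0.003, -673.643], [0.917, -0.246, 0.314, -41.597], [0.302, -0.084, -0.95, 392.187], [0.0, 0.0, 0.0, 1.0]]
```

View pics/top0.png

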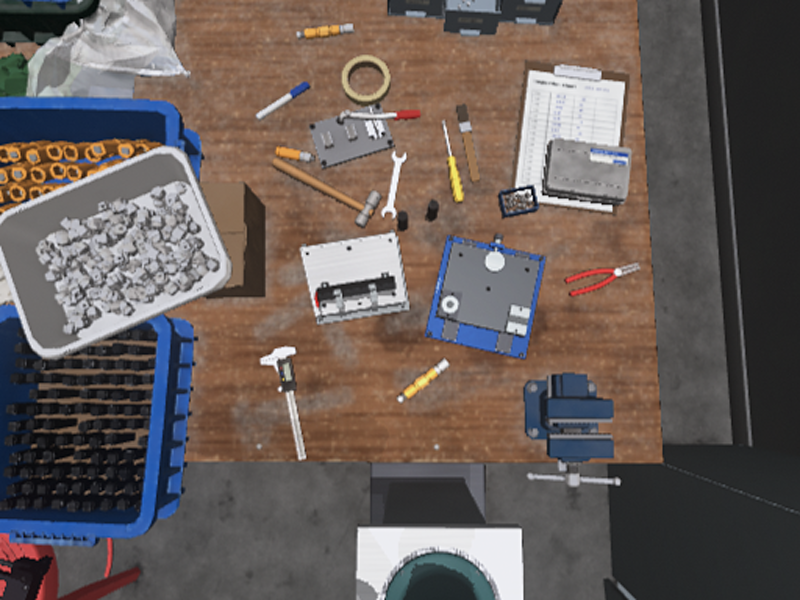

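View pics/scene0.png

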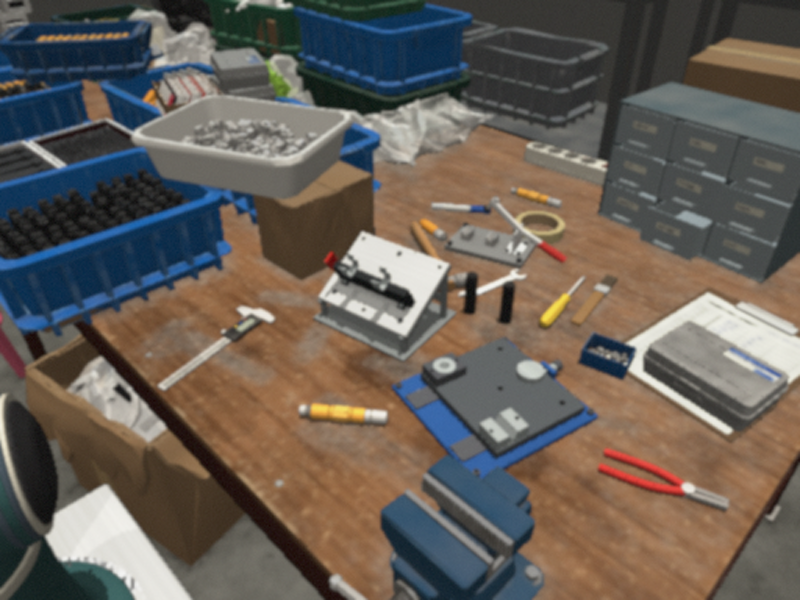

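The top view shows the stand with the white plate at about (355,275), rail towards the robot and red stop on the left. The base is at (487,297) with its thumbscrew on the far side, and the holder at (424,380). The scene view agrees. Next I work out rough positions and take a closer crop.

```bash
cat > h.py <<'E'
import numpy as np,cv2
from bench import *
np.set_printoptions(precision=1,suppress=True)
def cast(P,uv,z):
    "pixel -> world point on plane of height z"
    E=np.array(P["extrinsics"]);R=E[:3,:3];c=-R.T@E[:3,3]
    d=R.T@np.array([(uv[0]-P["cx"])/P["fx"],(uv[1]-P["cy"])/P["fy"],1])
    return c+d*(z-c[2])/d[2]
def proj(P,X):
    E=np.array(P["extrinsics"]);q=E[:3,:3]@np.array(X)+E[:3,3]
    return np.array([P["fx"]*q[0]/q[2]+P["cx"],P["fy"]*q[1]/q[2]+P["cy"]])
def tri(P1,u1,P2,u2):
    "two-view triangulation"
    A=[np.array([[p["fx"],0,p["cx"]],[0,p["fy"],p["cy"]],[0,0,1]])@np.array(p["extrinsics"])[:3] for p in(P1,P2)]
    X=cv2.triangulatePoints(A[0],A[1],np.array(u1,float).reshape(2,1),np.array(u2,float).reshape(2,1)).ravel()
    return X[:3]/X[3]
def shot(name,tag):
    P=camera_params(name);im=read_camera(name);np.save(f"pics/{tag}.npy",im)
    cv2.imwrite(f"pics/{tag}.png",cv2.resize(im[:,:,::-1],(800,600),interpolation=cv2.INTER_CUBIC))
    return P,im
E
python3 - <<'E'
from h import *
P=camera_params("top");S=camera_params("scene");k=1.5625
for n,uv,z in [("railred",(318,300),120),("railend",(397,283),120),("holder",(424,380),10),("hLL",(402,397),10),("hUR",(445,365),10),
 ("base",(487,297),12),("bTL",(452,237),12),("bTR",(545,255),12),("bBL",(427,337),12),("bBR",(522,357),12)]:
    print(n,cast(P,np.array(uv)/k,z))
im=np.load("pics/top0.npy")[140:262,185:355]; cv2.imwrite("pics/crop.png",cv2.resize(im[:,:,::-1],(798,573),interpolation=cv2.INTER_CUBIC))
print(tri(P,np.array((318,300))/k,S,np.array((331,260))/k))
hsv=cv2.cvtColor(np.load("pics/top0.npy"),cv2.COLOR_RGB2HSV)
m=cv2.inRange(hsv,(12,120,120),(30,255,255));m[:225]=0;m[262:]=0;m[:,:250]=0
print("gold",cv2.minAreaRect(cv2.findNonZero(m)))
E
```

```text
railred [575.8 222.7 120. ]
railend [607.1  79.5 120. ]
holder [430.8  27.6  10. ]
hLL [397.5  71.   10. ]
hUR [460.3 -14.1  10. ]
base [596.3 -99.4  12. ]
bTL [719.8 -30.1  12. ]
bTR [ 682.5 -218.4   12. ]
bBL [515.7  21.5  12. ]
bBR [ 476.4 -166.6   12. ]
[576.8 224.5 110.3]
gold ((335.0, 243.0), (36.0, 170.0), 90.0)
```

View pics/crop.png

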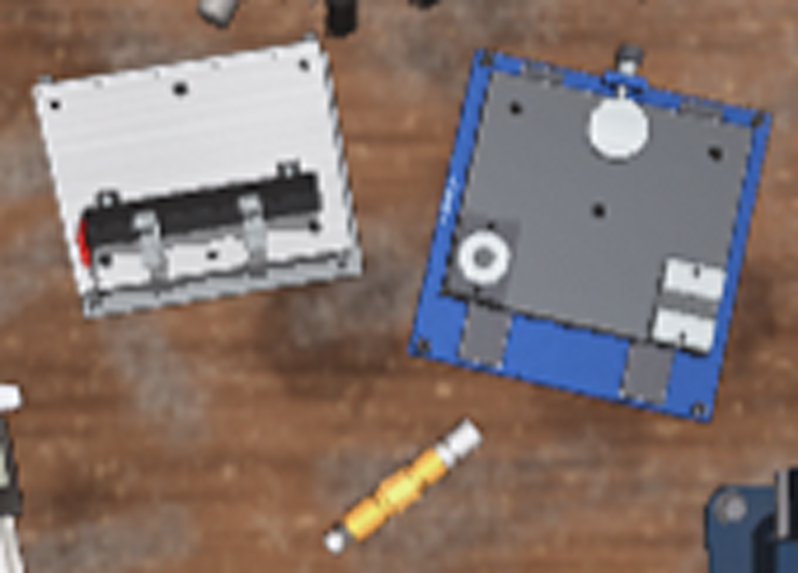

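The slide sits towards +x and the cone is at near left. The holder lies at about (431,28), and I'll check its ends closer up. Now I move the wrist camera over the area, keeping clear of the tray.

>>> play_rows:
  moves:
    - {"jaw": -1, "x": 0.4, "y": -1, "z": 0, "spin": -0.018}
    - {"jaw": -1, "x": 0.4, "y": -1, "z": 0, "spin": -0.018}
    - {"jaw": -1, "x": 0.4, "y": -1, "z": 0, "spin": -0.018}
    - {"jaw": -1, "x": 0.4, "y": -1, "z": 0, "spin": -0.018}
    - {"jaw": -1, "x": 0.4, "y": -1, "z": 0, "spin": -0.018}

```text
time_s: 0.65
tcp_pos: [235.6, 500.4, 302.3]
tool_rot: [-3.141, 0.0, 2.594]
contact_force: [0.5, 1.0, 0.6]
gripper_width: 0.999
grip_force: 0.0
```

>>> play_rows:
  moves:
    - {"jaw": -1, "x": 0.6, "y": -1, "z": 0, "spin": -0.018}
    - {"jaw": -1, "x": 0.6, "y": -1, "z": 0, "spin": -0.018}
    - {"jaw": -1, "x": 0.6, "y": -1, "z": 0, "spin": -0.018}
    - {"jaw": -1, "x": 0.6, "y": -1, "z": 0, "spin": -0.018}
    - {"jaw": -1, "x": 0.6, "y": -1, "z": 0, "spin": -0.018}

```text
time_s: 1.15
tcp_pos: [325.7, 350.4, 302.5]
tool_rot: [-3.141, 0.0, 2.311]
contact_force: [0.1, -0.3, -0.3]
gripper_width: 0.999
grip_force: 0.0
```

>>> play_rows:
  moves:
    - {"jaw": -1, "x": 1, "y": -1, "z": 0, "spin": -0.018}
    - {"jaw": -1, "x": 1, "y": -1, "z": 0, "spin": -0.018}
    - {"jaw": -1, "x": 1, "y": -1, "z": 0, "spin": -0.018}
    - {"jaw": -1, "x": 1, "y": -1, "z": 0, "spin": -0.018}
    - {"jaw": -1, "x": 1, "y": -1, "z": 0, "spin": -0.018}

```text
time_s: 1.65
tcp_pos: [476.2, 200.3, 302.6]
tool_rot: [-3.142, -0.0, 2.028]
contact_force: [0.0, 0.3, -0.1]
gripper_width: 0.998
grip_force: 0.0
```

>>> play_rows:
  moves:
    - {"jaw": -1, "x": 1, "y": -1, "z": 0, "spin": -0.018}
    - {"jaw": -1, "x": 1, "y": -0.7, "z": 0, "spin": -0.018}
    - {"jaw": -1, "x": 0.7, "y": 0, "z": 0, "spin": -0.018}
    - {"jaw": -1, "x": 0.5, "y": 0, "z": 0, "spin": -0.018}
    - {"jaw": -1, "x": 0, "y": 0, "z": 0, "spin": 0}

```text
time_s: 2.15
tcp_pos: [572.7, 150.2, 302.1]
tool_rot: [-3.141, 0.0, 1.803]
contact_force: [0.1, -0.5, 1.0]
gripper_width: 1.0
grip_force: 0.0
```

Run:
```python
from h import *
s=state();P,im=shot("wrist","w1");print(s["tcp_pos"],s["tool_rot"],s["time_s"])
```

```text
[572.7 150.2 302.1] [-3.1  0.   1.8] 2.15
```

View pics/w1.png

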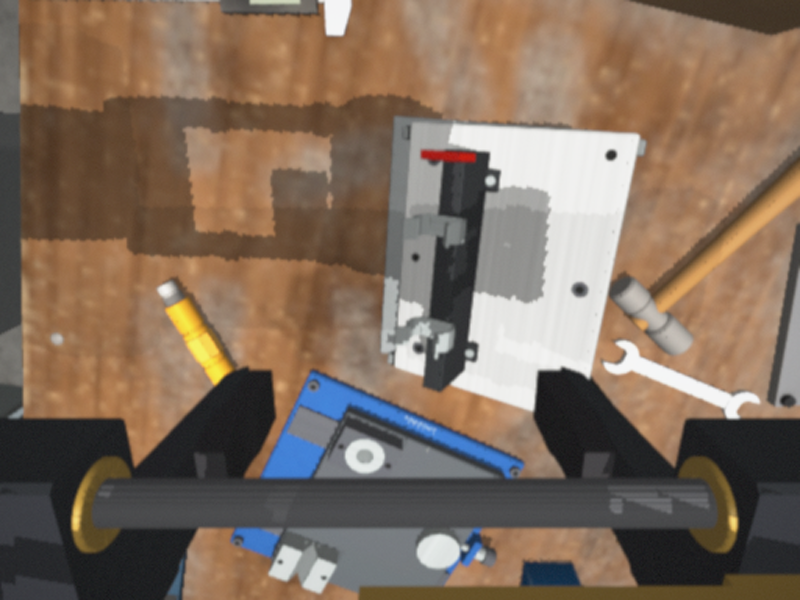

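The wrist view shows the plate with its red stop at (448,155). There are dark screw heads at (579,289), (611,154), (415,257) and (418,347), and the cone is at (365,456). The holder's far end is hidden by the finger. I triangulate the plate's screw heads across the top and wrist views.

Run:
```python
from h import *
T=camera_params("top");W=camera_params("wrist")
it=cv2.cvtColor(np.load("pics/top0.npy"),cv2.COLOR_RGB2GRAY).astype(float);iw=cv2.cvtColor(np.load("pics/w1.npy"),cv2.COLOR_RGB2GRAY).astype(float)
def ref(im,uv,r):
    for _ in range(3):
        x,y=np.round(uv).astype(int);w=im[y-r:y+r+1,x-r:x+r+1];d=np.clip(np.median(w)-15-w,0,None)
        yy,xx=np.mgrid[y-r:y+r+1,x-r:x+r+1];uv=np.array([(d*xx).sum(),(d*yy).sum()])/d.sum()
    return uv
kx,ky=170/798,122/573
X={}
for n,c,w in [("A55,0",(180,88),(579,289)),("C",(55,104),(611,154)),("D",(212,255),(415,257)),("B-50,-68",(314,226),(418,347)),]:
    a=ref(it,np.array((185+c[0]*kx,140+c[1]*ky))-.4,2);b=ref(iw,np.array(w)*.64-.2,5)
    X[n]=tri(T,a,W,b);print(n,a,b,X[n],"repro",proj(W,X[n])-b,proj(T,X[n])-a)
ks=list(X)
for i in range(4):
    for j in range(i):print(ks[j],ks[i],np.linalg.norm(X[ks[i]]-X[ks[j]]), "slope deg",np.degrees(np.arcsin((X[ks[j]]-X[ks[i]])[2]/np.linalg.norm(X[ks[i]]-X[ks[j]]))))
```

```text
A55,0 [222.9 158.5] [370.5 185. ] [676.5 170.8  98.8] repro [ 1.4 -0.3] [0.2 0.3]
C [196.2 161.8] [390.7  98.8] [668.5 250.2  92.4] repro [ 0.7 -0.5] [0.2 0.1]
D [229.7 193.8] [265.5 164.2] [578.2 155.   48.3] repro [1.5 0.7] [-0.1  0.5]
B-50,-68 [250.9 187. ] [270.7 222.9] [599.2  90.4  53.6] repro [0.6 0.2] [-0.   0.2]
A55,0 C 80.02422159611692 slope deg 4.557977429192213
A55,0 D 111.67267377381323 slope deg 26.896659057211174
C D 138.48326784136327 slope deg 18.595157787060092
A55,0 B-50,-68 120.33584939636603 slope deg 22.053098064861906
C B-50,-68 178.42974071928364 slope deg 12.566897521588151
D B-50,-68 68.09125562802923 slope deg -4.495295053956135
```

Run:
```python
from h import *
from scipy.optimize import least_squares
from scipy.spatial.transform import Rotation as Ro
T=camera_params("top");W=camera_params("wrist")
iw=np.load("pics/w1.npy");hsv=cv2.cvtColor(iw,cv2.COLOR_RGB2HSV)
m=cv2.inRange(hsv,(0,150,80),(6,255,255))|cv2.inRange(hsv,(174,150,80),(180,255,255));m[:, :260]=0;m[:,320:]=0;m[115:]=0
v,u=np.nonzero(m);print("red",u.mean(),v.mean(),u.min(),u.max(),v.min(),v.max())
obs=[(W,(370.5,185),(55,0,10)),(W,(270.7,222.9),(-50,-68,10)),(W,(u.mean(),v.mean()),(-18,71.5,70)),(W,(638*.64,134*.64),(70,90,10)),
(T,(222.9,158.5),(55,0,10)),(T,(250.9,187),(-50,-68,10)),(W,(265.5,164.2),(-50,0,10)),(T,(229.7,193.8),(-50,0,10))]
def X(p,l):return p[:3]+Ro.from_euler("zy",[p[3],-np.pi/6]).apply(l)
f=lambda p,o:np.concatenate([proj(P,X(p,l))-uv for P,uv,l in o])
for o in (obs,obs[:6],obs[:4]):
    r=least_squares(f,[625,150,70,.2],args=(o,),x_scale=[1,1,1,.01],loss="soft_l1")
    print(r.x[:3],np.degrees(r.x[3]),"rail_grip",X(r.x,(-18,0,36)));print(f(r.x,o))
C=proj(W,X(r.x,(70,-90,10)));print(C/.64)
# base: blue corners on z=12, cone ring centre z=40
for n,uv,z in [("bTL(-x,+y)",(315,376),12),("b+x+y",(515,470),12),("b-x-y",(238,540),12),("cone",(365,456),40),("groove",(304,565),40),("flat",(438,550),34)]:
    print(n,cast(W,np.array(uv)*.64,z))
```

```text
red 287.98536585365855 99.71707317073171 270 304 97 103
[635.9 162.5  58.1] 8.903635106052866 rail_grip [602.5 159.7  80.4]
[ 1.3 -1.6 -1.7 -0.1 -0.8 -3.6 -0.1  1.6  0.4  0.2  1.   1.1  9.9  1.7
  0.3 -2.5]
[637.5 161.6  56.4] 9.327469938979933 rail_grip [604.1 158.7  78.7]
[ 1.9 -1.3 -0.3  0.6 -0.1 -2.  -0.4  2.4  0.6 -0.2  1.4  0.5]
[637.7 161.   55.5] 9.153680945486473 rail_grip [604.3 158.1  77.8]
[ 1.5 -0.8 -0.4  0.6  0.1 -1.3 -0.6  3.4]
[580.1 425.1]
bTL(-x,+y) [521.3  26.7  12. ]
b+x+y [715.3 -24.8  12. ]
b-x-y [ 480.  -163.7   12. ]
cone [577.1 -21.4  40. ]
groove [ 547.4 -148.7   40. ]
flat [ 663.4 -109.3   34. ]
```

Fit gives rail_grip at about (604,158,78), yaw 9.2°. I go closer above it, part-close the jaw and look again.

>>> play_rows:
  moves:
    - {"jaw": 0.05, "x": 0.5, "y": 0.15, "z": -0.8, "spin": -0.012}
    - {"jaw": 0.05, "x": 0.5, "y": 0.13, "z": -0.8, "spin": -0.011}
    - {"jaw": 0.05, "x": 0, "y": 0, "z": -0.8, "spin": 0}
    - {"jaw": 0.05, "x": 0, "y": 0, "z": -0.6, "spin": 0}
    - {"jaw": 0.05, "x": 0, "y": 0, "z": 0, "spin": 0}

```text
time_s: 2.7
tcp_pos: [598.2, 159.2, 209.1]
tool_rot: [-3.134, 0.0, 1.734]
contact_force: [0.4, -0.4, 0.3]
gripper_width: 0.571
grip_force: 0.0
```

Run:
```python
from h import *
s=state();P,im=shot("wrist","w2");print(s["tcp_pos"],np.degrees(s["tool_rot"]),s["time_s"],s["gripper_width"])
```

```text
[598.2 159.2 209.1] [-179.6    0.    99.4] 2.7 0.5714771553500911
```

View pics/w2.png

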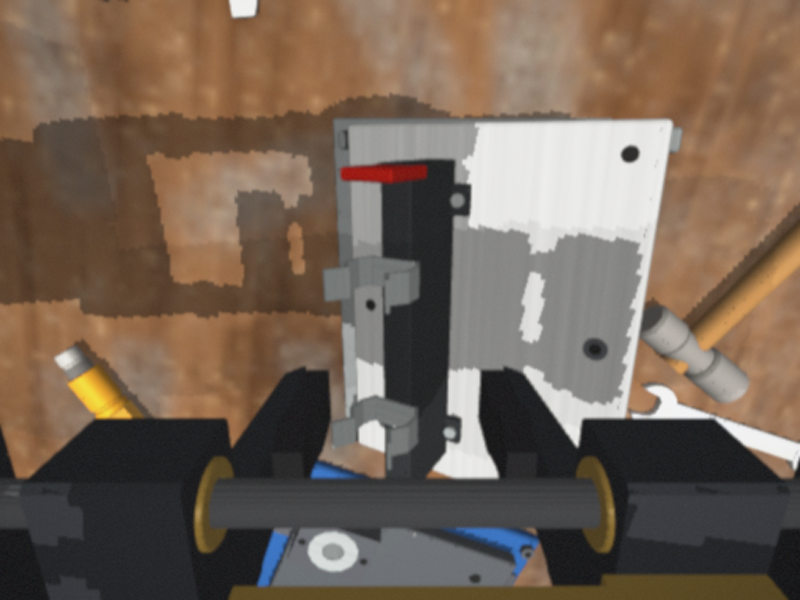

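The closer view shows the plate corner at (672,121), the screw head over the flat foot at (595,349), and the red stop's left end at (342,174). The clips are at (372,285) and (375,425), with the rail between the fingers. I refit from both wrist views.

Run:
```python
from h import *
from scipy.optimize import least_squares
from scipy.spatial.transform import Rotation as Ro
W=camera_params("wrist");T=camera_params("top");s=state()
# wrist camera of the first shot: camera fixed in the tool frame
def Tm(p,r):M=np.eye(4);M[:3,:3]=Ro.from_euler("xyz",r).as_matrix();M[:3,3]=p;return M
E2=np.array(W["extrinsics"]);W1=dict(W);W1["extrinsics"]=E2@Tm(s["tcp_pos"],s["tool_rot"])@np.linalg.inv(Tm([572.7,150.2,302.1],[-3.141,0,1.803]))
obs=[(W,(595*.64,349*.64),(55,0,10)),(W,(672*.64,121*.64),(70,90,10)),(W,(342*.64,174*.64),(-29,71.5,70)),
(W1,(370.5,185),(55,0,10)),(W1,(270.7,222.9),(-50,-68,10)),(W1,(638*.64,134*.64),(70,90,10)),(W1,(421*.64,154*.64),(-29,71.5,70)),
(T,(222.9,158.5),(55,0,10)),(T,(250.9,187),(-50,-68,10))]
X=lambda p,l:p[:3]+Ro.from_euler("zy",[p[3],-np.pi/6]).apply(l)
f=lambda p:np.concatenate([proj(P,X(p,l))-uv for P,uv,l in obs])
r=least_squares(f,[637,160,57,.16],x_scale=[1,1,1,.01],loss="soft_l1")
print(r.x[:3],np.degrees(r.x[3]),"rail_grip",X(r.x,(-18,0,36)));print(f(r.x).reshape(-1,2))
for l in [(-11,0,50),(-25,0,50),(-11,0,10),(-18,32,62),(-18,-32,62),(-50,68,10)]:print(l,proj(W,X(r.x,l))/.64)
```

```text
[634.9 160.4  69.9] 10.576571534787249 rail_grip [601.6 157.1  92.3]
[[ 0.   0.4]
 [-6.7 -0.3]
 [ 0.6 -1.2]
 [ 2.8  1.3]
 [-2.3  6.5]
 [-0.3 -0. ]
 [ 1.3 -0.6]
 [ 0.1 -0.2]
 [ 2.   0.2]]
(-11, 0, 50) [411.3 350.6]
(-25, 0, 50) [382.8 345.2]
(-11, 0, 10) [451.2 327.3]
(-18, 32, 62) [380.9 277.8]
(-18, -32, 62) [382.2 429. ]
(-50, 68, 10) [382.1 183.3]
```

The arm was still settling when I took the calibration, so I redo the fit with the poses from the moments of the pictures.

```bash
cat >> h.py <<'E'
from scipy.spatial.transform import Rotation as Ro
def Tm(p,r):M=np.eye(4);M[:3,:3]=Ro.from_euler("xyz",r).as_matrix();M[:3,3]=p;return M
def wcam(p,r):
    "wrist camera as of tool pose p,r (fixed in tool frame)"
    W=camera_params("wrist");s=state();W=dict(W)
    W["extrinsics"]=np.array(W["extrinsics"])@Tm(s["tcp_pos"],s["tool_rot"])@np.linalg.inv(Tm(p,r));return W
E
python3 - <<'E'
from h import *
from scipy.optimize import least_squares
s=state();print(s["tcp_pos"],s["tool_rot"])
T=camera_params("top")
W=wcam([598.2,159.2,209.1],[-3.134,0,1.734]);W1=wcam([572.7,150.2,302.1],[-3.141,0,1.803])
obs=[(W,(595*.64,349*.64),(55,0,10)),(W,(672*.64,121*.64),(70,90,10)),(W,(342*.64,174*.64),(-29,71.5,70)),
(W1,(370.5,185),(55,0,10)),(W1,(270.7,222.9),(-50,-68,10)),(W1,(638*.64,134*.64),(70,90,10)),(W1,(421*.64,154*.64),(-29,71.5,70)),
(W,(383*.64,345*.64),(-25,0,50)),(W,(451*.64,327*.64),(-11,0,10)),
(T,(222.9,158.5),(55,0,10)),(T,(250.9,187),(-50,-68,10))]
X=lambda p,l:p[:3]+Ro.from_euler("zy",[p[3],-np.pi/6]).apply(l)
def f(p):
    r=np.array([proj(P,X(p,l))-uv for P,uv,l in obs]);r[7:9,1]=0;return r.ravel()
r=least_squares(f,[637,160,57,.16],x_scale=[1,1,1,.01],loss="soft_l1")
print(r.x[:3],np.degrees(r.x[3]),"rail_grip",X(r.x,(-18,0,36)));print(f(r.x).reshape(-1,2))
for l in [(-18,32,62),(-18,-32,62)]:print(l,proj(W,X(r.x,l))/.64)
E
```

```text
[599.3 159.3 211.1] [-3.1  0.   1.7]
[633.4 160.6  68.8] 10.103027109719005 rail_grip [600.1 157.5  91.1]
[[ 0.8  1.1]
 [-4.1 -0.2]
 [ 1.4 -2.4]
 [ 0.9  0.8]
 [-3.9  5.2]
 [-1.6 -0. ]
 [ 0.3 -1.7]
 [-0.1  0. ]
 [ 0.5  0. ]
 [ 0.2  0.3]
 [ 1.8  1. ]]
(-18, 32, 62) [381.6 276.9]
(-18, -32, 62) [381.6 428.7]
```

Run:
```python
from h import *
from scipy.optimize import least_squares
T=camera_params("top")
W=wcam([598.8,159.2,211],[-3.1416,0,1.734]);W1=wcam([572.7,150.2,302.1],[-3.1416,0,1.803])
k=.64
obs=[(W,(595*k,349*k),(55,0,10)),(W,(672*k,121*k),(70,90,10)),(W,(342*k,174*k),(-29,71.5,70)),
(W1,(370.5,185),(55,0,10)),(W1,(638*k,134*k),(70,90,10)),(W1,(421*k,154*k),(-29,71.5,70)),
(W,(325*k,283*k),(-31,32,78)),(W,(333*k,433*k),(-31,-32,78)),(W,(383*k,345*k),(-25,0,50)),(W,(451*k,327*k),(-11,0,10)),
(T,(222.9,158.5),(55,0,10))]
X=lambda p,l:p[:3]+Ro.from_euler("zy",[p[3],-np.pi/6]).apply(l)
def f(p,i=None):
    r=np.array([proj(P,X(p,l))-uv for P,uv,l in obs]);r[8:10,1]=0
    return (r if i is None else r[i]).ravel()
for i in (None,[0,1,2,6,7,8,9],[0,1,2,3,4,5,8,9,10]):
    r=least_squares(f,[637,160,57,.16],x_scale=[1,1,1,.01],loss="soft_l1",args=(i,))
    print(r.x[:3],np.degrees(r.x[3]),"rail_grip",X(r.x,(-18,0,36)));print(f(r.x,i).reshape(-1,2).T)
```

```text
[634.6 160.3  70.4] 10.553970685404067 rail_grip [601.3 157.   92.7]
[[-0.2 -6.9  0.2  2.5 -0.5  0.9  1.7 -0.1 -0.5 -0.3  0.2]
 [ 0.6 -0.2 -1.2  1.4  0.1 -0.6 -0.8  3.7  0.   0.  -0.2]]
[634.7 160.4  71. ] 10.36754666433871 rail_grip [601.3 157.2  93.3]
[[ 0.3 -5.6  0.5  1.8 -0.2 -0.4 -0.1]
 [ 1.1 -0.1 -1.5 -0.8  4.   0.   0. ]]
[634.8 160.2  70.7] 10.641249532878726 rail_grip [601.5 156.9  93. ]
[[ 0.2 -6.6  0.2  2.8 -0.4  0.9 -0.3 -0.1  0.1]
 [ 0.8 -0.2 -0.9  1.6  0.1 -0.4  0.   0.  -0.3]]
```

Consistent now: rail_grip (601,157,93), yaw 10.5°. I descend astride the rail, with the tip clear of the plate on the uphill side.

>>> play_rows:
  moves:
    - {"jaw": 0.1, "x": 0, "y": -0.07, "z": -0.7, "spin": 0.006}
    - {"jaw": 0.1, "x": 0, "y": 0, "z": -0.7, "spin": 0}
    - {"jaw": 0.1, "x": 0, "y": 0, "z": -0.4, "spin": 0}
    - {"jaw": 0.2, "x": 0, "y": 0, "z": -0.2, "spin": 0}
    - {"jaw": 0.2, "x": 0, "y": 0, "z": 0, "spin": 0}

```text
time_s: 3.25
tcp_pos: [601.1, 157.3, 152.7]
tool_rot: [-3.141, -0.0, 1.751]
contact_force: [-0.7, -0.5, -0.6]
gripper_width: 0.4
grip_force: 0.0
```

Run:
```python
from h import *
s=state();print(s["tcp_pos"],s["contact_force"],s["gripper_width"]*88);P,im=shot("wrist","w3")
```

```text
[601.1 157.3 152.7] [-0.7 -0.5 -0.6] 35.2095137544525
```

View pics/w3.png

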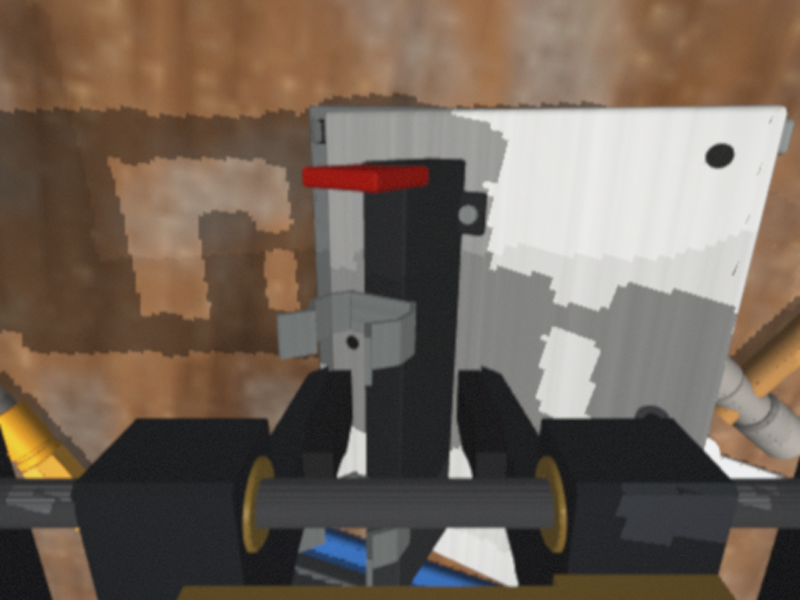

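Rail (column ~405) sits between the fingers at (340,400) and (470,400), parallel to the pads. I lower slightly and close with moderate force.

>>> play_rows:
  moves:
    - {"jaw": 0.3, "x": 0, "y": 0, "z": -0.1, "spin": 0}
    - {"jaw": 0.35, "x": 0, "y": 0, "z": -0.1, "spin": 0}
    - {"jaw": 0.35, "x": 0, "y": 0, "z": 0, "spin": 0}
  force: 20

```text
time_s: 3.6
tcp_pos: [601.4, 157.1, 146.8]
tool_rot: [3.142, 0.0, 1.751]
contact_force: [-0.0, -0.9, -0.0]
gripper_width: 0.324
grip_force: 0.0
```

>>> play_rows:
  moves:
    - {"jaw": 1, "x": 0, "y": 0, "z": 0, "spin": 0}
    - {"jaw": 1, "x": 0, "y": 0, "z": 0, "spin": 0}
    - {"jaw": 1, "x": 0, "y": 0, "z": 0, "spin": 0}
  force: 20

```text
time_s: 3.9
tcp_pos: [601.0, 157.0, 146.6]
tool_rot: [-3.141, 0.0, 1.751]
contact_force: [-3.1, -0.2, 1.0]
gripper_width: 0.271
grip_force: 18.0
```

>>> play_rows:
  moves:
    - {"jaw": 1, "x": -0.06, "y": -0.01, "z": 0.1, "spin": 0}
    - {"jaw": 1, "x": -0.1, "y": -0.02, "z": 0.17, "spin": 0}
    - {"jaw": 1, "x": -0.1, "y": -0.02, "z": 0.17, "spin": 0}
    - {"jaw": 1, "x": -0.1, "y": -0.02, "z": 0.17, "spin": 0}
    - {"jaw": 1, "x": -0.1, "y": -0.02, "z": 0.17, "spin": 0}
  force: 30

```text
time_s: 4.4
tcp_pos: [586.8, 154.3, 170.1]
tool_rot: [-3.14, 0.0, 1.751]
contact_force: [0.4, -0.5, -3.9]
gripper_width: 0.189
grip_force: 27.9
```

>>> play_rows:
  moves:
    - {"jaw": 1, "x": -0.15, "y": -0.03, "z": 0.3, "spin": 0}
    - {"jaw": 1, "x": -0.15, "y": -0.03, "z": 0.4, "spin": 0}
    - {"jaw": 1, "x": -0.15, "y": -0.03, "z": 0.6, "spin": 0}
    - {"jaw": 1, "x": 0, "y": 0, "z": 0.8, "spin": 0}
    - {"jaw": 1, "x": 0, "y": 0, "z": 0.8, "spin": 0}
  force: 58

```text
time_s: 4.9
tcp_pos: [572.2, 151.4, 256.9]
tool_rot: [-3.138, 0.0, 1.751]
contact_force: [0.8, 0.9, -7.9]
gripper_width: 0.159
grip_force: 57.6
```

Run:
```python
from h import *
s=state();print(s["tcp_pos"],s["tool_rot"],s["contact_force"],s["gripper_width"]*88,s["ft_torque"]);P,im=shot("wrist","w4");shot("scene","s4")
```

```text
[572.2 151.4 256.9] [-3.1  0.   1.8] [ 0.8  0.9 -7.9] 13.989910868492101 [-0.1  0.1  0. ]
```

View pics/w4.png

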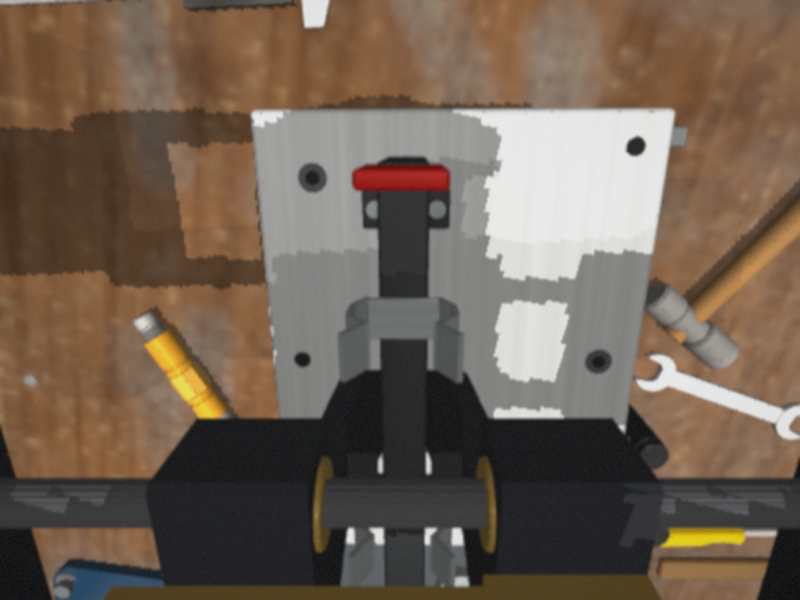

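The plate hangs level in the grip: foot screws at (312,177) and (598,361), red stop at (401,178), plate corners at (252,110) and (673,110). Next I compute the plate pose in the tool frame, and the base and slide from all views.

Run:
```python
from h import *
from scipy.optimize import least_squares
k=.64
# camera in tool frame: put tool at identity
I=wcam([0,0,0],[0,0,0])
obs=[((252,110),(-70,90,10)),((673,110),(70,90,10)),((312,177),(-50,68,10)),((598,361),(55,0,10)),((353,169),(-29,71.5,70)),((449,169),(-7,71.5,70))]
X=lambda p,l:p[:3]+Ro.from_euler("xyz",p[3:]).apply(l)
# tool z down: plate in tool = Rx(pi)*..., plate y ~ tool x? plate x ~ +-tool y
f=lambda p:np.concatenate([proj(I,X(p,l))-np.array(uv)*k for uv,l in obs])
R0=Ro.from_matrix(np.array([[0,1,0],[1,0,0],[0,0,-1]]).T).as_euler("xyz")
r=least_squares(f,[0,18,80,*R0],x_scale=[1,1,1,.01,.01,.01],loss="soft_l1")
M=Ro.from_euler("xyz",r.x[3:]).as_matrix();print("plate in tool",r.x[:3]);print(np.round(M,3));print(f(r.x).reshape(-1,2).T)
def blobs(tag,rg,lo=150,sat=60):
    im=np.load(f"pics/{tag}.npy");h=cv2.cvtColor(im,cv2.COLOR_RGB2HSV);m=cv2.inRange(h,(0,0,lo),(180,sat,255))
    a,b,c,d=rg;z=np.zeros_like(m);z[b:d,a:c]=m[b:d,a:c]
    n,l,st,ce=cv2.connectedComponentsWithStats(z)
    for i in range(1,n):
        if st[i,4]>12:print(tag,st[i].tolist(),ce[i])
blobs("top0",(270,145,352,232));blobs("scene0",(250,215,385,305));blobs("w1",(145,260,320,384))
```

```text
plate in tool [ 1.4 17.3 97.7]
[[ 0.  1.  0.]
 [ 1.  0. -0.]
 [-0.  0. -1.]]
[[-0.2 -0.2  1.3 -0.5 -0.5  0.4]
 [-0.1 -0.6  0.2  0.5 -0.   0. ]]
top0 [310, 158, 13, 16, 138] [316.2 166.7]
top0 [283, 189, 11, 12, 90] [287.7 194.3]
top0 [326, 195, 14, 9, 85] [332.3 199.1]
top0 [324, 206, 13, 9, 80] [330.2 209.6]
scene0 [277, 229, 15, 10, 116] [284.1 233.4]
scene0 [331, 230, 18, 13, 169] [339.4 236.1]
scene0 [320, 261, 18, 15, 134] [328.4 268.1]
scene0 [308, 267, 18, 16, 139] [316.6 274.5]
w1 [220, 280, 27, 24, 485] [233.  291.6]
w1 [266, 342, 34, 23, 529] [280.4 352.5]
w1 [172, 349, 44, 31, 738] [193.4 363.6]
w1 [300, 352, 11, 10, 40] [306.1 355.8]
```

Run:
```python
from h import *
from scipy.optimize import least_squares
T=camera_params("top");S=camera_params("scene");W=wcam([572,150.3,302.3],[-3.1416,0,1.803])
seat={"c":(-50,68,40),"g":(-50,-68,40),"f":(55,0,34)}
obs=[(T,"f",(316.2,166.7)),(T,"c",(287.7,194.3)),(T,"g",(331.25,204.3)),(S,"c",(284.1,233.4)),(S,"f",(339.4,236.1)),(S,"g",(322.5,271.3)),
(W,"c",(233,291.6)),(W,"f",(280.4,352.5)),(W,"g",(193.4,363.6))]
def X(p,n):
    l=np.array(seat[n],float);return Ro.from_euler("z",p[2]).apply(l)+[p[0],p[1],0]
f=lambda p,i:np.concatenate([(proj(P,X(p,n))-uv)*(1 if P is W else 2.5) for P,n,uv in [obs[j] for j in i]])
for i in (range(9),[0,1,2],[3,4,5],[6,7,8],[0,1,2,6,7,8]):
    r=least_squares(f,[600,-98,-.24],x_scale=[1,1,.01],args=(i,))
    print(list(i),r.x[:2],np.degrees(r.x[2]));print(f(r.x,i).reshape(-1,2).T)
```

```text
[0, 1, 2, 3, 4, 5, 6, 7, 8] [612.1 -99.3] -12.922913084907885
[[ 0.2  0.   0.3 -0.1 -0.5 -0.4  1.3  0.8  0.9]
 [ 0.7  0.7  0.7  0.  -0.2  0.1  0.4  0.5  0.9]]
[0, 1, 2] [612.9 -99.1] -12.950739472307149
[[ 0.  -0.2  0.1]
 [ 0.1 -0.  -0. ]]
[3, 4, 5] [612.2 -99.5] -12.961278625354346
[[ 0.2 -0.2 -0.1]
 [ 0.  -0.1  0.1]]
[6, 7, 8] [610.5 -98.6] -12.874711038020648
[[ 0.2 -0.1 -0.1]
 [-0.3 -0.   0.4]]
[0, 1, 2, 6, 7, 8] [611.9 -98.9] -12.90048911512606
[[-0.1 -0.2  0.1  1.1  0.8  0.8]
 [ 0.9  0.9  0.8  0.1  0.3  0.7]]
```

Home of the plate is at (612,-99), yaw -12.9°; the separate views agree to about 1.5 mm. That puts the TCP target at about (594.5,-96.5), z 147. Carrying it across high.

>>> play_rows:
  moves:
    - {"jaw": 1, "x": 0, "y": -0.5, "z": 0, "spin": -0.01}
    - {"jaw": 1, "x": 0.05, "y": -0.8, "z": 0, "spin": -0.013}
    - {"jaw": 1, "x": 0.1, "y": -1, "z": 0, "spin": -0.015}
    - {"jaw": 1, "x": 0.1, "y": -1, "z": 0, "spin": -0.015}
    - {"jaw": 1, "x": 0.1, "y": -1, "z": 0, "spin": -0.015}

```text
time_s: 5.5
tcp_pos: [582.8, 21.1, 254.5]
tool_rot: [-3.137, 0.001, 1.535]
contact_force: [0.5, -0.0, -8.7]
gripper_width: 0.158
grip_force: 57.6
```

>>> play_rows:
  moves:
    - {"jaw": 1, "x": 0.1, "y": -1, "z": 0, "spin": -0.015}
    - {"jaw": 1, "x": 0.1, "y": -1, "z": 0, "spin": -0.015}
    - {"jaw": 1, "x": 0.1, "y": -1, "z": -0.5, "spin": -0.015}
    - {"jaw": 1, "x": 0.05, "y": -0.7, "z": -0.8, "spin": -0.013}
    - {"jaw": 1, "x": 0, "y": -0.26, "z": -0.8, "spin": -0.003}

```text
time_s: 6.0
tcp_pos: [593.7, -98.9, 191.8]
tool_rot: [-3.14, 0.001, 1.342]
contact_force: [-0.8, 0.4, -7.9]
gripper_width: 0.155
grip_force: 57.6
```

>>> play_rows:
  moves:
    - {"jaw": 1, "x": 0, "y": 0, "z": 0, "spin": 0}
    - {"jaw": 1, "x": 0, "y": 0, "z": 0, "spin": 0}
    - {"jaw": 1, "x": 0, "y": 0, "z": 0, "spin": 0}

```text
time_s: 6.3
tcp_pos: [595.4, -95.7, 194.8]
tool_rot: [3.141, -0.0, 1.346]
contact_force: [1.1, 0.9, -7.4]
gripper_width: 0.152
grip_force: 57.6
```

Run:
```python
from h import *
s=state();P,im=shot("wrist","w5");print(s["tcp_pos"],np.degrees(s["tool_rot"]),s["contact_force"],s["gripper_width"]*88)
a=[]
for _ in range(4):
    read_camera("top");a.append(state()["tcp_pos"])
print(np.array(a)); shot("scene","s5");shot("top","t5")
```

```text
[595.4 -95.7 194.8] [179.9  -0.   77.1] [ 1.1  0.9 -7.4] 13.378308172472444
[[596.  -95.6 195.8]
 [596.  -95.6 195.8]
 [595.9 -95.6 195.7]
 [595.7 -95.6 195.4]]
```

>>> play_rows:
  moves:
    - {"jaw": 1, "x": -0.04, "y": -0.03, "z": -0.5, "spin": 0}
    - {"jaw": 1, "x": 0, "y": 0, "z": -0.4, "spin": 0}
    - {"jaw": 1, "x": 0, "y": 0, "z": -0.25, "spin": 0}
    - {"jaw": 1, "x": 0, "y": 0, "z": 0, "spin": 0}
    - {"jaw": 1, "x": 0, "y": 0, "z": 0, "spin": 0}

```text
time_s: 7.15
tcp_pos: [593.5, -97.0, 158.8]
tool_rot: [-3.14, 0.0, 1.346]
contact_force: [-0.1, 0.0, -8.3]
gripper_width: 0.154
grip_force: 57.6
```

>>> play_rows:
  moves:
    - {"jaw": 1, "x": 0, "y": 0, "z": -0.08, "spin": 0}
    - {"jaw": 1, "x": 0, "y": 0, "z": -0.08, "spin": 0}
    - {"jaw": 1, "x": 0, "y": 0, "z": 0, "spin": 0}
    - {"jaw": 1, "x": 0, "y": 0, "z": 0, "spin": 0}

```text
time_s: 7.55
tcp_pos: [593.9, -97.0, 155.0]
tool_rot: [3.141, -0.0, 1.346]
contact_force: [-0.3, 0.5, -6.9]
gripper_width: 0.153
grip_force: 57.6
```

>>> play_rows:
  moves:
    - {"jaw": 1, "x": 0.02, "y": 0.015, "z": -0.06, "spin": 0}
    - {"jaw": 1, "x": 0, "y": 0, "z": -0.05, "spin": 0}
    - {"jaw": 1, "x": 0, "y": 0, "z": 0, "spin": 0}
    - {"jaw": 1, "x": 0, "y": 0, "z": 0, "spin": 0}

```text
time_s: 7.95
tcp_pos: [594.3, -96.5, 151.4]
tool_rot: [-3.141, -0.0, 1.346]
contact_force: [0.5, 0.2, -8.0]
gripper_width: 0.155
grip_force: 57.6
```

>>> play_rows:
  moves:
    - {"jaw": 1, "x": 0, "y": 0, "z": -0.04, "spin": 0}
    - {"jaw": 1, "x": 0, "y": 0, "z": 0, "spin": 0}
    - {"jaw": 1, "x": 0, "y": 0, "z": 0, "spin": 0}

```text
time_s: 8.25
tcp_pos: [594.4, -96.5, 150.2]
tool_rot: [-3.141, -0.0, 1.346]
contact_force: [0.1, 0.7, -7.8]
gripper_width: 0.161
grip_force: 57.6
```

>>> play_rows:
  moves:
    - {"jaw": 1, "x": 0, "y": 0, "z": -0.04, "spin": 0}
    - {"jaw": 1, "x": 0, "y": 0, "z": 0, "spin": 0}
    - {"jaw": 1, "x": 0, "y": 0, "z": 0, "spin": 0}

```text
time_s: 8.55
tcp_pos: [594.4, -96.5, 149.1]
tool_rot: [-3.141, -0.0, 1.346]
contact_force: [0.0, -0.3, -7.7]
gripper_width: 0.154
grip_force: 57.6
```

>>> play_rows:
  moves:
    - {"jaw": 1, "x": 0, "y": 0, "z": -0.04, "spin": 0}
    - {"jaw": 1, "x": 0, "y": 0, "z": 0, "spin": 0}
    - {"jaw": 1, "x": 0, "y": 0, "z": 0, "spin": 0}

```text
time_s: 8.85
tcp_pos: [594.3, -96.4, 148.0]
tool_rot: [-3.141, -0.0, 1.346]
contact_force: [-0.9, 0.0, -6.2]
gripper_width: 0.152
grip_force: 57.7
```

>>> play_rows:
  moves:
    - {"jaw": 1, "x": 0, "y": 0, "z": -0.03, "spin": 0}
    - {"jaw": 1, "x": 0, "y": 0, "z": 0, "spin": 0}
    - {"jaw": 1, "x": 0, "y": 0, "z": 0, "spin": 0}

```text
time_s: 9.15
tcp_pos: [594.4, -96.5, 147.3]
tool_rot: [-3.141, -0.0, 1.346]
contact_force: [-3.2, 1.2, -1.0]
gripper_width: 0.153
grip_force: 57.7
```

Run:
```python
from h import *
s=state();print(s["contact_force"],s["ft_torque"],s["tcp_pos"],np.degrees(s["tool_rot"]))
```

```text
[-3.2  1.2 -1. ] [ 0.3  1.  -0. ] [594.4 -96.5 147.3] [-180.    -0.    77.1]
```

Contact with a sideways push towards foot -x: the feet are slightly too far along +x. I shift back.

>>> play_rows:
  moves:
    - {"jaw": 1, "x": -0.03, "y": 0.007, "z": 0, "spin": 0}
    - {"jaw": 1, "x": 0, "y": 0, "z": 0, "spin": 0}
    - {"jaw": 1, "x": 0, "y": 0, "z": 0, "spin": 0}

```text
time_s: 9.45
tcp_pos: [593.9, -96.4, 147.3]
tool_rot: [3.141, -0.0, 1.346]
contact_force: [-0.4, 1.5, -2.9]
gripper_width: 0.154
grip_force: 57.7
```

>>> play_rows:
  moves:
    - {"jaw": 1, "x": 0, "y": 0, "z": -0.03, "spin": 0}
    - {"jaw": 1, "x": 0, "y": 0, "z": 0, "spin": 0}
    - {"jaw": 1, "x": 0, "y": 0, "z": 0, "spin": 0}

```text
time_s: 9.75
tcp_pos: [594.2, -96.5, 146.9]
tool_rot: [3.14, -0.0, 1.346]
contact_force: [-2.0, -0.0, 1.9]
gripper_width: 0.155
grip_force: 57.9
```

Run:
```python
from h import *
s=state();print(s["contact_force"],s["ft_torque"],s["tcp_pos"],np.degrees(s["tool_rot"]))
```

```text
[-2.  -0.   1.9] [ 0.3  0.8 -0.1] [594.2 -96.5 146.9] [179.9  -0.   77.1]
```

>>> play_rows:
  moves:
    - {"jaw": 1, "x": -0.04, "y": 0.01, "z": 0, "spin": 0}
    - {"jaw": 1, "x": 0, "y": 0, "z": 0, "spin": 0}
    - {"jaw": 1, "x": 0, "y": 0, "z": 0, "spin": 0}

```text
time_s: 10.05
tcp_pos: [593.7, -96.4, 147.1]
tool_rot: [3.138, 0.0, 1.346]
contact_force: [2.5, -0.3, 3.3]
gripper_width: 0.155
grip_force: 57.8
```

Run:
```python
from h import *
s=state();print(s["contact_force"],s["ft_torque"],s["tcp_pos"],np.degrees(s["tool_rot"]))
```

```text
[ 2.5 -0.3  3.3] [ 0.   0.1 -0. ] [593.7 -96.4 147.1] [179.8   0.   77.1]
```

Sideways force has reversed, so the feet are between the walls. I centre and lower a touch.

>>> play_rows:
  moves:
    - {"jaw": 1, "x": 0.018, "y": -0.004, "z": 0, "spin": 0}
    - {"jaw": 1, "x": 0, "y": 0, "z": -0.02, "spin": 0}
    - {"jaw": 1, "x": 0, "y": 0, "z": 0, "spin": 0}
    - {"jaw": 1, "x": 0, "y": 0, "z": 0, "spin": 0}

```text
time_s: 10.45
tcp_pos: [594.0, -96.5, 146.8]
tool_rot: [3.139, 0.0, 1.346]
contact_force: [0.5, -0.3, 7.4]
gripper_width: 0.155
grip_force: 57.9
```

Run:
```python
from h import *
s=state();print(s["contact_force"],s["ft_torque"],s["tcp_pos"],np.degrees(s["tool_rot"]))
```

```text
[ 0.5 -0.3  7.4] [ 0.1  0.4 -0. ] [594.  -96.5 146.8] [179.9   0.   77.1]
```

Balanced: about 15 N on the seats, no sideways force, and height as computed for home (146.8 against 146.7). Ease the grip, then open.

>>> play_rows:
  moves:
    - {"jaw": 1, "x": 0, "y": 0, "z": 0, "spin": 0}
    - {"jaw": 1, "x": 0, "y": 0, "z": 0, "spin": 0}
  force: 4

```text
time_s: 10.65
tcp_pos: [594.3, -96.5, 146.5]
tool_rot: [3.138, 0.0, 1.346]
contact_force: [3.9, -0.8, 5.2]
gripper_width: 0.158
grip_force: 4.0
```

>>> play_rows:
  moves:
    - {"jaw": 0.5, "x": 0, "y": 0, "z": 0, "spin": 0}
    - {"jaw": 0.3, "x": 0, "y": 0, "z": 0, "spin": 0}
    - {"jaw": 0.1, "x": 0, "y": 0, "z": 0, "spin": 0}

```text
time_s: 10.95
tcp_pos: [591.5, -95.8, 144.2]
tool_rot: [-3.138, 0.0, 1.346]
contact_force: [-0.3, -0.5, 0.2]
gripper_width: 0.408
grip_force: 0.0
```

Run:
```python
from h import *
from scipy.optimize import least_squares
s=state();print(s["contact_force"],s["ft_torque"],s["tcp_pos"],np.degrees(s["tool_rot"]),s["gripper_width"]*88)
P,im=shot("wrist","w6")
```

```text
[-0.3 -0.5  0.2] [-0.1  0.1 -0. ] [591.5 -95.8 144.2] [-179.8    0.    77.1] 35.91438461205712
```

View pics/w6.png

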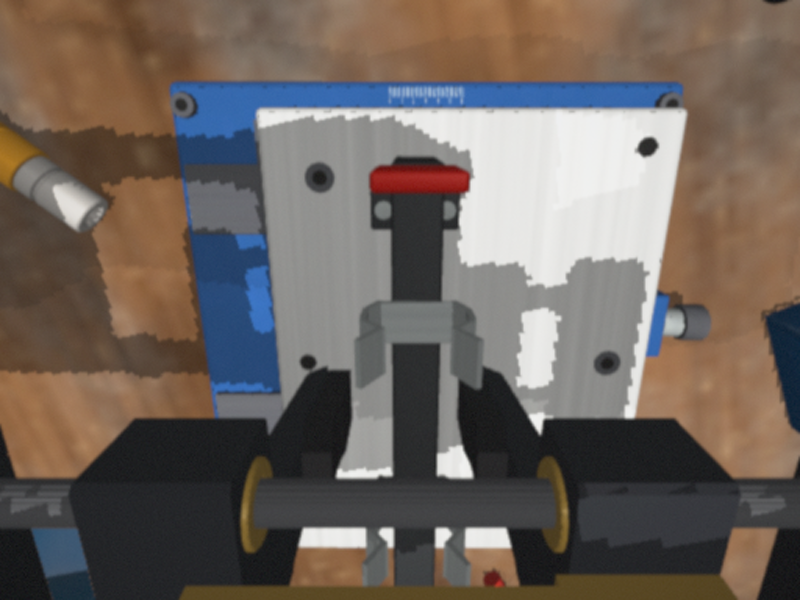

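The plate stands square on the base, foot screws at (319,177) and (606,362). The nearer holder end shows a silver plug at (80,210). I check the plate's height and tilt from the points, then raise and take a numeric look at the holder's width profile.

Run:
```python
from h import *
from scipy.optimize import least_squares
s=state();print(s["tcp_pos"])
W=wcam([591.5,-95.8,144.2],np.array([-3.1416,0,1.346]))
k=.64
obs=[((258,110),(-70,90,10)),((686,110),(70,90,10)),((319,177),(-50,68,10)),((606,362),(55,0,10)),((371,169),(-29,71.5,70)),((469,169),(-7,71.5,70))]
X=lambda p,l:p[:3]+Ro.from_euler("xyz",p[3:]).apply(l)
f=lambda p:np.concatenate([proj(W,X(p,l))-np.array(uv)*k for uv,l in obs])
r=least_squares(f,[612,-99,49,0,0,-.225],x_scale=[1,1,1,.01,.01,.01],loss="soft_l1")
print(r.x[:3],np.degrees(r.x[3:]));print(f(r.x).reshape(-1,2).T)
```

```text
[591.8 -95.9 144.3]
[611.2 -99.5  48.6] [ -2.5  -0.4 -13. ]
[[-0.  -1.4  1.6  0.3 -0.7  0.4]
 [-1.  -0.5  0.2  0.7  0.1  0.2]]
```

>>> play_rows:
  moves:
    - {"jaw": 0, "x": 0, "y": 0, "z": 0.5, "spin": 0}
    - {"jaw": -0.3, "x": 0, "y": 0, "z": 1, "spin": 0}
    - {"jaw": -0.5, "x": 0, "y": 0, "z": 1, "spin": 0}
    - {"jaw": -0.5, "x": -0.2, "y": 0.4, "z": 1, "spin": 0}
    - {"jaw": -0.5, "x": -0.5, "y": 0.4, "z": 0.8, "spin": 0}

```text
time_s: 11.5
tcp_pos: [572.9, -72.2, 277.8]
tool_rot: [3.138, -0.0, 1.345]
contact_force: [-0.5, 0.6, 0.2]
gripper_width: 0.745
grip_force: 0.0
```

Run:
```python
from h import *
from scipy.optimize import least_squares
k=.64
I=wcam([0,0,0],[0,0,0])
obs=[((252,110),(-70,90,10)),((673,110),(70,90,10)),((312,177),(-50,68,10)),((598,361),(55,0,10)),((353,169),(-29,71.5,70)),((449,169),(-7,71.5,70))]
X=lambda p,l:p[:3]+Ro.from_euler("xyz",p[3:]).apply(l)
W=wcam([0,0,0],[-np.pi,0,np.pi/2])  # tool down, plate axes = world axes
f=lambda p:np.concatenate([proj(W,X(p,l))-np.array(uv)*k for uv,l in obs])
r=least_squares(f,[18,0,-98,0,0,0],x_scale=[1,1,1,.01,.01,.01],loss="soft_l1");print("in hand",r.x[:3],np.degrees(r.x[3:]))
s=state();print(s["tcp_pos"],s["time_s"]);shot("scene","s7");shot("top","t7");P,im=shot("wrist","w7");s=state();print(s["tcp_pos"])
print(np.round(P["extrinsics"],3).tolist())
import json;json.dump([list(s["tcp_pos"]),list(s["tool_rot"])],open("w7.json","w"))
```

```text
in hand [ 17.2   0.7 -97.7] [-2.6 -1.4  0. ]
[572.9 -72.2 277.8] 11.5
[572.6 -71.9 277.7]
[[0.975, -0.223, 0.008, -574.978], [-0.214, -0.925, 0.313, 20.514], [-0.062, -0.307, -0.95, 383.113], [0.0, 0.0, 0.0, 1.0]]
```

View pics/w7.png

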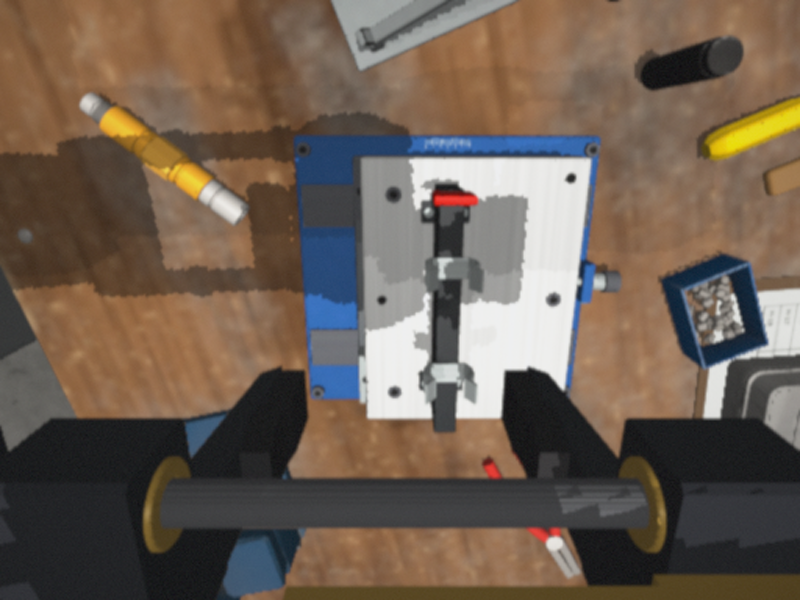

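The whole plate is in view and sits straight on the slide. The holder runs from (92,103), which looks thinner, to (240,208). I measure both ends' width profiles and the plate pose.

Run:
```python
from h import *
from scipy.optimize import least_squares
W=wcam([572.6,-72.0,277.8],np.array([-3.1416,0,1.3455]));k=.64
a=cast(W,np.array((92,103))*k,10.5);b=cast(W,np.array((233,208))*k,10.5);print(a,b,np.linalg.norm(a-b))
im=np.load("pics/w7.npy");c=(a+b)/2;d=(b-a)/np.linalg.norm(b-a);n=np.array([-d[1],d[0],0])
ts=np.arange(-75,76,.5);us=np.arange(-22,22.5,.5)
M=np.array([[proj(W,c+t*d+u*n) for t in ts] for u in us],np.float32)
rc=cv2.remap(im,M[...,0],M[...,1],cv2.INTER_LINEAR);np.save("pics/rc.npy",rc)
h=cv2.cvtColor(rc,cv2.COLOR_RGB2HSV).astype(int)
gold=(h[...,1]>170)&(h[...,2]>150);sil=(h[...,1]<60)&(h[...,2]>110)
for i in range(0,len(ts),8):
    m=gold[:,i]|sil[:,i];w=us[m]
    print(ts[i],"w",m.sum()*.5,"mid",w.mean() if m.any() else None,"gold" if gold[:,i].sum()>sil[:,i].sum() else "silver")
obs=[((393,195),(-50,68,10)),((553,300),(55,0,10)),((395,392),(-50,-68,10)),((360,158),(-70,90,10)),((592,158),(70,90,10)),((367,417),(-70,-90,10)),((434,194),(-29,74,70)),((477,194),(-7,74,70))]
X=lambda p,l:p[:3]+Ro.from_euler("xyz",p[3:]).apply(l)
f=lambda p:np.concatenate([proj(W,X(p,l))-np.array(uv)*k for uv,l in obs])
r=least_squares(f,[612,-99,49,0,0,-.225],x_scale=[1,1,1,.01,.01,.01],loss="soft_l1")
print(r.x[:3],np.degrees(r.x[3:]));print(f(r.x).reshape(-1,2).T)
cv2.imwrite("pics/rc.png",cv2.resize(rc[:,:,::-1],None,fx=2.6,fy=2.6,interpolation=cv2.INTER_CUBIC))
```

```text
[391.6  76.8  10.5] [460.3 -10.2  10.5] 110.83514072267721
-75.0 w 0.0 mid None silver
-71.0 w 0.0 mid None silver
-67.0 w 0.0 mid None silver
-63.0 w 0.0 mid None silver
-59.0 w 14.0 mid -1.25 silver
-55.0 w 15.0 mid -0.75 silver
-51.0 w 12.5 mid -2.0 silver
-47.0 w 4.5 mid 1.0 silver
-43.0 w 18.5 mid -2.0 gold
-39.0 w 20.0 mid -1.25 gold
-35.0 w 19.5 mid -1.0 gold
-31.0 w 17.0 mid 0.25 gold
-27.0 w 16.0 mid 0.75 gold
-23.0 w 14.5 mid 1.5 gold
-19.0 w 13.5 mid 0.5 gold
-15.0 w 9.0 mid 0.25 gold
-11.0 w 16.0 mid -0.75 gold
-7.0 w 17.5 mid -1.1142857142857143 gold
-3.0 w 20.0 mid -1.4 gold
1.0 w 19.5 mid -2.0 gold
5.0 w 19.5 mid -2.0 gold
9.0 w 15.5 mid -3.5 gold
13.0 w 16.5 mid -2.0 gold
17.0 w 19.5 mid -1.5 gold
21.0 w 20.0 mid -1.25 gold
25.0 w 20.0 mid -1.25 gold
29.0 w 20.0 mid -1.25 gold
33.0 w 17.0 mid -1.75 silver
37.0 w 19.5 mid -1.5 silver
41.0 w 17.5 mid -1.5 silver
45.0 w 19.5 mid -1.5 silver
49.0 w 19.5 mid -1.5 silver
53.0 w 19.0 mid -1.25 silver
57.0 w 19.0 mid -1.25 silver
61.0 w 16.5 mid -2.0 silver
65.0 w 0.0 mid None silver
69.0 w 0.0 mid None silver
73.0 w 0.0 mid None silver
[ 609.2 -100.1   44.3] [ -0.6  -0.1 -13. ]
[[ 0.4 -0.  -0.2  0.3 -0.2  0.  -0.6  0.2]
 [-0.2 -0.3 -0.4 -0.2 -0.   1.1  0.2  0.2]]
```

View pics/rc.png

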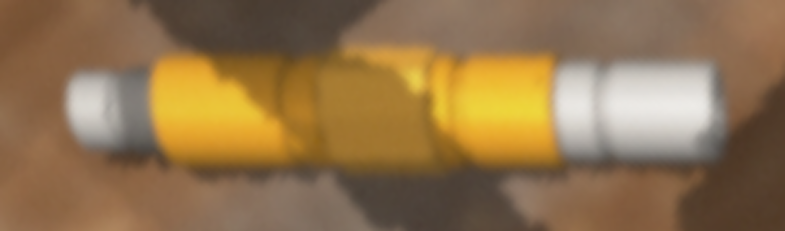

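The left end at (391,77) is the thin shank, 14–15 mm wide against 19 mm at the other. Holder centre is about (425,32), +y direction 128°. I move over it and refine numerically with the gold mask.

>>> play_rows:
  moves:
    - {"jaw": -0.3, "x": -0.82, "y": 0.58, "z": 0, "spin": 0.047}
    - {"jaw": -0.3, "x": -0.82, "y": 0.58, "z": 0, "spin": 0.047}
    - {"jaw": -0.3, "x": -0.82, "y": 0.58, "z": -0.3, "spin": 0.047}
    - {"jaw": -0.3, "x": -0.82, "y": 0.58, "z": -0.6, "spin": 0.047}
    - {"jaw": -0.3, "x": -0.82, "y": 0.58, "z": -0.8, "spin": 0.047}

```text
time_s: 12.15
tcp_pos: [448.4, 15.1, 222.9]
tool_rot: [3.141, 0.001, 2.09]
contact_force: [-0.5, 1.4, -0.3]
gripper_width: 0.65
grip_force: 0.0
```

>>> play_rows:
  moves:
    - {"jaw": -0.3, "x": -0.8, "y": 0.57, "z": -0.8, "spin": 0.047}
    - {"jaw": -0.3, "x": 0, "y": 0, "z": -0.8, "spin": 0.002}
    - {"jaw": -0.3, "x": 0, "y": 0, "z": 0, "spin": 0}
    - {"jaw": -0.3, "x": 0, "y": 0, "z": 0, "spin": 0}
    - {"jaw": -0.3, "x": 0, "y": 0, "z": 0, "spin": 0}

```text
time_s: 12.65
tcp_pos: [426.3, 31.6, 176.6]
tool_rot: [3.14, 0.001, 2.237]
contact_force: [-0.2, 0.4, -0.3]
gripper_width: 0.654
grip_force: 0.0
```

Run:
```python
from h import *
s=state();P,im=shot("wrist","w8");print(s["tcp_pos"],np.degrees(s["tool_rot"]))
h=cv2.cvtColor(im,cv2.COLOR_RGB2HSV);m=cv2.inRange(h,(15,170,90),(30,255,255))
n,l,st,ce=cv2.connectedComponentsWithStats(m)
for i in range(1,n):
    if st[i,4]>100:print(st[i].tolist(),ce[i])
tp=s["tcp_pos"];R=Ro.from_euler("xyz",s["tool_rot"])
for z in(3,20):print("tips mid px",proj(P,R.apply([0,0,64])+tp),proj(P,[tp[0],tp[1],10.5]))
m2=np.isin(l,[i for i in range(1,n) if st[i,4]>100])
v,u=np.nonzero(m2);X=np.array([cast(P,(a,b),10.5) for a,b in zip(u,v)])[:,:2]
y=np.array([np.cos(np.radians(128.3)),np.sin(np.radians(128.3))]);x=np.array([y[1],-y[0]])
q=X-tp[:2];a=q@x;b=q@y;print("x range",np.percentile(a,[1,50,99]),"y range",np.percentile(b,[0.5,99.5]))
for lo in range(-40,50,10):
    k=(b>lo)&(b<lo+10)
    if k.sum()>20:print(lo,np.percentile(a[k],[2,98]))
```

```text
[426.3  31.6 176.6] [179.9   0.1 128.2]
[249, 143, 25, 89, 2015] [261.4 186.5]
tips mid px [260.5 254.2] [259.6 192.7]
tips mid px [260.5 254.2] [259.6 192.7]
x range [-8.1  1.2 11.2] y range [-35.3  41. ]
-40 [-7.5 10.8]
-30 [-7.5 10.7]
-20 [-7.5 10.6]
-10 [-8.1 11.3]
0 [-8.  11.2]
10 [-7.9 11.1]
20 [-7.8 11. ]
30 [-7.8 10.9]
40 [-7.8 10.8]
```

>>> play_rows:
  moves:
    - {"jaw": -0.1, "x": 0.15, "y": -0.1, "z": -0.7, "spin": 0}
    - {"jaw": -0.1, "x": 0, "y": 0, "z": -0.8, "spin": 0}
    - {"jaw": -0.1, "x": 0, "y": 0, "z": -0.6, "spin": 0}
    - {"jaw": -0.1, "x": 0, "y": 0, "z": 0, "spin": 0}
    - {"jaw": -0.1, "x": 0, "y": 0, "z": 0, "spin": 0}

```text
time_s: 13.2
tcp_pos: [430.3, 28.7, 113.3]
tool_rot: [3.141, 0.001, 2.237]
contact_force: [0.8, 0.1, -0.0]
gripper_width: 0.549
grip_force: 0.0
```

Run:
```python
from h import *
s=state();P,im=shot("wrist","w9");print(s["tcp_pos"],np.degrees(s["tool_rot"]),s["gripper_width"]*88)
h=cv2.cvtColor(im,cv2.COLOR_RGB2HSV);m=cv2.inRange(h,(15,170,90),(30,255,255))
n,l,st,ce=cv2.connectedComponentsWithStats(m)
tp=s["tcp_pos"]
m2=np.isin(l,[i for i in range(1,n) if st[i,4]>100])
v,u=np.nonzero(m2);X=np.array([cast(P,(a,b),10.5) for a,b in zip(u,v)])[:,:2]
y=np.array([np.cos(np.radians(128.3)),np.sin(np.radians(128.3))]);x=np.array([y[1],-y[0]])
q=X-tp[:2];a=q@x;b=q@y;print("x range",np.percentile(a,[1,50,99]),"y range",np.percentile(b,[0.5,99.5]),st[1:][st[1:,4]>100])
# silver profile along axis
for t in np.arange(-66,76,3):
    px=[proj(P,[*(tp[:2]+1*x*0+y*t),10.5+8])]
    w=h[np.clip(int(px[0][1]),0,383),np.clip(int(px[0][0]),0,511)]
    print(int(t),w.tolist(),np.round(px[0]).astype(int).tolist(),end="; ")
```

```text
[430.3  28.7 113.3] [180.    0.  128.2] 48.34666887452628
x range [-9.6  0.6 10. ] y range [-32.   45.9] [[ 244  152   34  117 3131]]
-66 [120, 8, 102] [260, 316]; -63 [110, 8, 94] [260, 313]; -60 [120, 10, 78] [260, 309]; -57 [30, 1, 246] [260, 306]; -54 [0, 0, 247] [260, 302]; -51 [0, 0, 247] [260, 298]; -48 [0, 0, 247] [260, 294]; -45 [0, 0, 247] [260, 291]; -42 [0, 0, 247] [260, 287]; -39 [19, 9, 218] [260, 283]; -36 [19, 13, 213] [260, 279]; -33 [18, 12, 213] [260, 275]; -30 [16, 25, 216] [260, 271]; -27 [21, 192, 240] [260, 267]; -24 [21, 192, 240] [260, 263]; -21 [21, 192, 239] [260, 259]; -18 [21, 191, 240] [260, 255]; -15 [21, 193, 240] [260, 251]; -12 [20, 196, 232] [260, 246]; -9 [21, 192, 239] [260, 242]; -6 [20, 175, 234] [260, 238]; -3 [23, 168, 243] [260, 234]; 0 [23, 167, 243] [260, 229]; 3 [23, 168, 243] [260, 225]; 6 [23, 168, 243] [260, 220]; 9 [23, 167, 243] [260, 216]; 12 [23, 168, 243] [260, 211]; 15 [20, 179, 232] [260, 207]; 18 [21, 192, 241] [260, 202]; 21 [21, 189, 239] [260, 197]; 24 [21, 192, 241] [260, 193]; 27 [21, 189, 241] [260, 188]; 30 [22, 190, 241] [260, 183]; 33 [22, 190, 241] [260, 178]; 36 [21, 189, 242] [260, 173]; 39 [21, 190, 241] [260, 168]; 42 [21, 187, 242] [260, 163]; 45 [21, 190, 242] [260, 158]; 48 [16, 58, 155] [260, 153]; 51 [10, 16, 143] [260, 148]; 54 [13, 15, 151] [260, 143]; 57 [15, 11, 189] [260, 137]; 60 [18, 12, 217] [260, 132]; 63 [19, 9, 217] [260, 127]; 66 [13, 66, 140] [260, 121]; 69 [13, 121, 139] [260, 116]; 72 [14, 123, 143] [260, 110]; 75 [13, 121, 146] [260, 104];
```

Centred within a millimetre or two. I descend to the bench and grip.

>>> play_rows:
  moves:
    - {"jaw": -0.1, "x": 0, "y": 0, "z": -0.6, "spin": 0}
    - {"jaw": -0.1, "x": 0, "y": 0, "z": -0.6, "spin": 0}
    - {"jaw": -0.1, "x": 0, "y": 0, "z": -0.33, "spin": 0}
    - {"jaw": 0.2, "x": 0, "y": 0, "z": 0, "spin": 0}
    - {"jaw": 0.2, "x": 0, "y": 0, "z": 0, "spin": 0}

```text
time_s: 13.75
tcp_pos: [430.1, 28.9, 67.4]
tool_rot: [3.141, 0.001, 2.238]
contact_force: [0.1, 0.1, 0.0]
gripper_width: 0.41
grip_force: 0.0
```

>>> play_rows:
  moves:
    - {"jaw": 1, "x": 0, "y": 0, "z": 0, "spin": 0}
    - {"jaw": 1, "x": 0, "y": 0, "z": 0, "spin": 0}
    - {"jaw": 1, "x": 0, "y": 0, "z": 0, "spin": 0}
    - {"jaw": 1, "x": 0, "y": 0, "z": 0, "spin": 0}
  force: 45

```text
time_s: 14.15
tcp_pos: [430.3, 29.0, 67.5]
tool_rot: [3.14, 0.001, 2.238]
contact_force: [-1.2, 0.2, 5.5]
gripper_width: 0.23
grip_force: 45.0
```

Gripped at 20.2 mm, which is right. Lift and carry above the clips, turning -51°.

>>> play_rows:
  moves:
    - {"jaw": 1, "x": 0, "y": 0, "z": 0.6, "spin": 0}
    - {"jaw": 1, "x": 0, "y": 0, "z": 1, "spin": 0}
    - {"jaw": 1, "x": 0, "y": 0, "z": 1, "spin": -0.02}
    - {"jaw": 1, "x": 0.4, "y": -0.3, "z": 1, "spin": -0.035}
    - {"jaw": 1, "x": 0.7, "y": -0.6, "z": 1, "spin": -0.035}

```text
time_s: 14.65
tcp_pos: [460.9, 2.5, 205.0]
tool_rot: [-3.14, -0.001, 1.952]
contact_force: [0.7, -1.0, -1.6]
gripper_width: 0.231
grip_force: 45.0
```

>>> play_rows:
  moves:
    - {"jaw": 1, "x": 0.9, "y": -0.7, "z": 0.7, "spin": -0.04}
    - {"jaw": 1, "x": 0.9, "y": -0.7, "z": 0.1, "spin": -0.04}
    - {"jaw": 1, "x": 0.9, "y": -0.7, "z": 0, "spin": -0.04}
    - {"jaw": 1, "x": 0.8, "y": -0.6, "z": 0, "spin": -0.04}
    - {"jaw": 1, "x": 0.5, "y": -0.4, "z": 0, "spin": -0.03}

```text
time_s: 15.15
tcp_pos: [583.6, -92.4, 228.1]
tool_rot: [-3.141, 0.0, 1.353]
contact_force: [-0.1, -0.0, -0.9]
gripper_width: 0.229
grip_force: 45.0
```

>>> play_rows:
  moves:
    - {"jaw": 1, "x": 0.36, "y": -0.15, "z": 0, "spin": -0.0045}
    - {"jaw": 1, "x": 0, "y": 0, "z": 0, "spin": 0}
    - {"jaw": 1, "x": 0, "y": 0, "z": 0, "spin": 0}
    - {"jaw": 1, "x": 0, "y": 0, "z": 0, "spin": 0}
    - {"jaw": 1, "x": 0, "y": 0, "z": 0, "spin": 0}

```text
time_s: 15.65
tcp_pos: [592.5, -94.8, 228.6]
tool_rot: [-3.141, -0.0, 1.345]
contact_force: [0.1, -0.2, -1.5]
gripper_width: 0.232
grip_force: 45.0
```

Run:
```python
from h import *
s=state();P,im=shot("wrist","w10");print(s["tcp_pos"],np.degrees(s["tool_rot"]),s["contact_force"],s["ft_torque"],s["gripper_width"]*88)
tp=s["tcp_pos"]
h=cv2.cvtColor(im,cv2.COLOR_RGB2HSV)
m=cv2.inRange(h,(0,150,80),(6,255,255))|cv2.inRange(h,(174,150,80),(180,255,255))
n,l,st,ce=cv2.connectedComponentsWithStats(m)
for i in range(1,n):
    if st[i,4]>60:print("red",st[i].tolist(),ce[i],cast(P,ce[i],119))
c=np.array([611.5,-99.4]);print("stop expected",c+Ro.from_euler("z",-12.95,degrees=True).apply([-18,71.5,0])[:2])
g=cv2.inRange(h,(15,150,90),(32,255,255));v,u=np.nonzero(g);ok=(v>60)&(v<330)&(u>200)&(u<320);print("gold px",u[ok].min(),u[ok].max(),v[ok].min(),v[ok].max())
zh=tp[2]-67.5+10.5
top=[cast(P,(u[ok&(v==r)].mean(),r),zh)for r in range(v[ok].min(),v[ok].min()+40,8)];print(np.array(top))
```

```text
[592.5 -94.8 228.6] [-180.    -0.    77.1] [ 0.1 -0.2 -1.5] [-0.1  0.1 -0. ] 20.386907451077743
red [246, 101, 34, 10, 314] [262.5 105.8] [609.2 -24.6 119. ]
stop expected [610.  -25.7]
gold px 237 280 170 305
[[609.4 -51.2 171.6]
 [600.4 -53.1 171.6]
 [599.4 -56.8 171.6]
 [598.5 -60.6 171.6]
 [597.6 -64.6 171.6]]
```

Stop measured at (609,-25), expected (610,-26); holder lines up with the plate. I correct by 1.5 mm and descend into the mouths.

>>> play_rows:
  moves:
    - {"jaw": 1, "x": 0.05, "y": -0.025, "z": -0.5, "spin": 0}
    - {"jaw": 1, "x": 0, "y": 0, "z": -0.5, "spin": 0}
    - {"jaw": 1, "x": 0, "y": 0, "z": 0, "spin": 0}
    - {"jaw": 1, "x": 0, "y": 0, "z": 0, "spin": 0}
  force: 58

```text
time_s: 16.1
tcp_pos: [593.8, -96.1, 197.0]
tool_rot: [-3.139, 0.0, 1.344]
contact_force: [0.4, -0.2, -0.1]
gripper_width: 0.232
grip_force: 58.0
```

>>> play_rows:
  moves:
    - {"jaw": 1, "x": 0, "y": 0, "z": -0.2, "spin": 0}
    - {"jaw": 1, "x": 0, "y": 0, "z": -0.15, "spin": 0}
    - {"jaw": 1, "x": 0, "y": 0, "z": 0, "spin": 0}
    - {"jaw": 1, "x": 0, "y": 0, "z": 0, "spin": 0}

```text
time_s: 16.5
tcp_pos: [594.7, -96.3, 188.0]
tool_rot: [-3.141, -0.0, 1.344]
contact_force: [0.5, 0.8, -0.2]
gripper_width: 0.224
grip_force: 58.0
```

>>> play_rows:
  moves:
    - {"jaw": 1, "x": -0.01, "y": 0.01, "z": -0.1, "spin": 0}
    - {"jaw": 1, "x": 0, "y": 0, "z": -0.07, "spin": 0}
    - {"jaw": 1, "x": 0, "y": 0, "z": 0, "spin": 0}

```text
time_s: 16.8
tcp_pos: [594.7, -96.0, 183.3]
tool_rot: [3.141, -0.0, 1.344]
contact_force: [-1.1, 0.2, 1.0]
gripper_width: 0.228
grip_force: 58.0
```

>>> play_rows:
  moves:
    - {"jaw": 1, "x": 0, "y": 0, "z": -0.07, "spin": 0}
    - {"jaw": 1, "x": 0, "y": 0, "z": 0, "spin": 0}

```text
time_s: 17.0
tcp_pos: [595.2, -96.2, 182.3]
tool_rot: [3.139, -0.0, 1.344]
contact_force: [-0.9, 0.5, 4.5]
gripper_width: 0.23
grip_force: 58.0
```

>>> play_rows:
  moves:
    - {"jaw": 1, "x": 0, "y": 0, "z": -0.07, "spin": 0}
    - {"jaw": 1, "x": 0, "y": 0, "z": 0, "spin": 0}

```text
time_s: 17.2
tcp_pos: [595.9, -96.3, 181.5]
tool_rot: [3.138, -0.0, 1.344]
contact_force: [-2.0, 1.1, 10.2]
gripper_width: 0.225
grip_force: 58.0
```

>>> play_rows:
  moves:
    - {"jaw": 1, "x": -0.03, "y": 0.007, "z": -0.07, "spin": 0}
    - {"jaw": 1, "x": 0, "y": 0, "z": 0, "spin": 0}

```text
time_s: 17.4
tcp_pos: [596.0, -96.3, 181.1]
tool_rot: [3.135, -0.0, 1.344]
contact_force: [-3.3, 1.0, 15.0]
gripper_width: 0.231
grip_force: 58.0
```

>>> play_rows:
  moves:
    - {"jaw": 1, "x": 0, "y": 0, "z": -0.07, "spin": 0}
    - {"jaw": 1, "x": 0, "y": 0, "z": 0, "spin": 0}

```text
time_s: 17.6
tcp_pos: [596.5, -96.4, 179.7]
tool_rot: [3.134, -0.0, 1.344]
contact_force: [-3.3, 1.9, 16.7]
gripper_width: 0.228
grip_force: 58.0
```

>>> play_rows:
  moves:
    - {"jaw": 1, "x": 0, "y": 0, "z": -0.05, "spin": 0}
    - {"jaw": 1, "x": 0, "y": 0, "z": 0, "spin": 0}

```text
time_s: 17.8
tcp_pos: [594.6, -95.9, 175.0]
tool_rot: [3.138, -0.0, 1.344]
contact_force: [0.9, -0.3, 5.4]
gripper_width: 0.231
grip_force: 58.0
```

Past the peak (17 N). Now the last millimetres.

>>> play_rows:
  moves:
    - {"jaw": 1, "x": 0, "y": 0, "z": -0.06, "spin": 0}
    - {"jaw": 1, "x": 0, "y": 0, "z": 0, "spin": 0}

```text
time_s: 18.0
tcp_pos: [594.4, -95.9, 172.3]
tool_rot: [3.139, -0.0, 1.344]
contact_force: [0.6, 0.6, 5.9]
gripper_width: 0.227
grip_force: 58.0
```

>>> play_rows:
  moves:
    - {"jaw": 1, "x": 0, "y": 0, "z": -0.06, "spin": 0}
    - {"jaw": 1, "x": 0, "y": 0, "z": 0, "spin": 0}

```text
time_s: 18.2
tcp_pos: [593.7, -95.9, 168.9]
tool_rot: [3.141, 0.0, 1.344]
contact_force: [3.5, -0.7, -1.6]
gripper_width: 0.229
grip_force: 58.0
```

>>> play_rows:
  moves:
    - {"jaw": 1, "x": 0, "y": 0, "z": -0.05, "spin": 0}
    - {"jaw": 1, "x": 0, "y": 0, "z": 0, "spin": 0}

```text
time_s: 18.4
tcp_pos: [593.8, -95.9, 168.1]
tool_rot: [3.141, 0.0, 1.344]
contact_force: [1.5, -1.2, 0.4]
gripper_width: 0.229
grip_force: 58.0
```

Snapped in. A light firm-up to be sure that it stands on the floors.

>>> play_rows:
  moves:
    - {"jaw": 1, "x": 0, "y": 0, "z": -0.04, "spin": 0}
    - {"jaw": 1, "x": 0, "y": 0, "z": 0, "spin": 0}

```text
time_s: 18.6
tcp_pos: [593.9, -95.9, 168.0]
tool_rot: [3.141, 0.0, 1.344]
contact_force: [0.4, -0.5, 6.4]
gripper_width: 0.226
grip_force: 58.0
```

>>> play_rows:
  moves:
    - {"jaw": 1, "x": 0, "y": 0, "z": -0.04, "spin": 0}
    - {"jaw": 1, "x": 0, "y": 0, "z": 0, "spin": 0}

```text
time_s: 18.8
tcp_pos: [594.0, -95.9, 167.9]
tool_rot: [3.141, 0.0, 1.344]
contact_force: [-2.2, -0.1, 12.9]
gripper_width: 0.228
grip_force: 58.0
```

Hard stop at 167.9 (168.5 computed): on the floors. Release and retreat.

>>> play_rows:
  moves:
    - {"jaw": 1, "x": 0, "y": 0, "z": 0.05, "spin": 0}
    - {"jaw": 1, "x": 0, "y": 0, "z": 0, "spin": 0}
    - {"jaw": 1, "x": 0, "y": 0, "z": 0, "spin": 0}
  force: 4

```text
time_s: 19.1
tcp_pos: [593.9, -95.9, 167.8]
tool_rot: [3.141, 0.0, 1.344]
contact_force: [0.8, -0.4, 5.3]
gripper_width: 0.239
grip_force: 4.0
```

>>> play_rows:
  moves:
    - {"jaw": 0.35, "x": 0, "y": 0, "z": 0, "spin": 0}
    - {"jaw": 0.1, "x": 0, "y": 0, "z": 0, "spin": 0}
    - {"jaw": 0, "x": 0, "y": 0, "z": 0, "spin": 0}
    - {"jaw": 0, "x": 0, "y": 0, "z": 0.3, "spin": 0}
    - {"jaw": 0, "x": 0, "y": 0, "z": 0.8, "spin": 0}

```text
time_s: 19.6
tcp_pos: [591.4, -95.4, 197.7]
tool_rot: [-3.135, 0.0, 1.344]
contact_force: [0.2, 0.9, -0.2]
gripper_width: 0.497
grip_force: 0.0
```

>>> play_rows:
  moves:
    - {"jaw": 0, "x": 0, "y": 0, "z": 1, "spin": 0}
    - {"jaw": 0, "x": -0.5, "y": 0, "z": 1, "spin": 0}
    - {"jaw": 0, "x": -0.5, "y": 0, "z": 1, "spin": 0}
    - {"jaw": 0, "x": 0, "y": 0, "z": 0, "spin": 0}
    - {"jaw": 0, "x": 0, "y": 0, "z": 0, "spin": 0}

```text
time_s: 20.1
tcp_pos: [563.8, -95.8, 291.3]
tool_rot: [3.139, -0.0, 1.344]
contact_force: [0.1, 0.3, -0.0]
gripper_width: 0.498
grip_force: 0.0
```

Run:
```python
from h import *
s=state();P,im=shot("wrist","w11");print(s["tcp_pos"],s["contact_force"],s["time_s"])
R=Ro.from_euler("z",-12.95,degrees=True)
h=cv2.cvtColor(im,cv2.COLOR_RGB2HSV);g=cv2.inRange(h,(15,150,90),(32,255,255))
n,l,st,ce=cv2.connectedComponentsWithStats(g)
for i in range(1,n):
    if st[i,4]>60:
        v,u=np.nonzero(l==i);X=R.inv().apply(np.array([cast(P,(a,b),111.5) for a,b in zip(u,v)])-[611.5,-99.4,49]);print(st[i].tolist(),"plate x",np.percentile(X[:,0],[2,98]),"y",np.percentile(X[:,1],[1,99]))
m=cv2.inRange(h,(0,150,80),(6,255,255))|cv2.inRange(h,(174,150,80),(180,255,255))
n,l,st,ce=cv2.connectedComponentsWithStats(m)
for i in range(1,n):
    if st[i,4]>60:print("stop",R.inv().apply(cast(P,ce[i],119)-[611.5,-99.4,49]))
# foot screw heads refined, as seen at z=59
gr=cv2.cvtColor(im,cv2.COLOR_RGB2GRAY).astype(float)
pts=[]
for q in[(-50,68),(55,0),(-50,-68)]:
    uv=proj(P,np.array([611.5,-99.4,49])+R.apply([*q,10]));r=6
    for _ in range(3):
        x,y=np.round(uv).astype(int);w=gr[y-r:y+r+1,x-r:x+r+1];d=np.clip(np.median(w)-40-w,0,None);yy,xx=np.mgrid[y-r:y+r+1,x-r:x+r+1]
        if d.sum()>0:uv=np.array([(d*xx).sum(),(d*yy).sum()])/d.sum()
    print(q,R.inv().apply(cast(P,uv,59)-[611.5,-99.4,49]),d.sum())
```

```text
[563.8 -95.8 291.3] [ 0.1  0.3 -0. ] 20.1
[454, 37, 58, 40, 1193] plate x [107.  145.6] y [ 84.8 110.6]
[280, 126, 26, 88, 1826] plate x [-28.7 -10.3] y [-31.3  43.7]
[371, 298, 8, 30, 107] plate x [64.1 74.2] y [-158.5 -125.3]
[139, 300, 8, 24, 89] plate x [-171.  -161.4] y [-152.7 -125.7]
[372, 329, 8, 24, 90] plate x [72.6 78.7] y [-192.7 -163.5]
[138, 332, 8, 21, 90] plate x [-175.8 -170.5] y [-191.6 -166.4]
stop [-20.4  71.8  70. ]
(-50, 68) [-50.8  68.4  10. ] 969.0
(55, 0) [54.1  0.7 10. ] 4052.0
(-50, -68) [-50.7 -67.2  10. ] 4048.0
```

Foot screws come out at their expected spots and height, spacing within 1 mm. The holder lies on the rail line between the clips with its shank towards the stop. Handing in.

```bash
python3 -c "
from bench import *
print(job_done())"
```

```text
the job is handed in; nothing more can be done
None
```

The nest plate is seated home on the slide and released, and the holder is snapped into both clips with its shank towards the red stop; the job was handed in at about 20 s, with the highest force I read at about 17 N.

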